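# Lock up a row of leather stamps and slide it on to the press bed

## Robot

A 6-joint arm with a two-finger parallel gripper is mounted at the origin on the work surface. World frame = base frame: x ahead of the robot, y to its left, z up, the work surface at z = 0. Lengths are in m, angles in rad, forces in N, time in s.
With the tool pointing down it reaches from about 0.35 to 0.975 m from the base axis. Payload 4.9 kg.
Tool frame: the origin (TCP) lies at the very end of the fingers, on their centre line; the grasp point (between the pads) lies 19 mm behind it; z points along the fingers, y is the line along which they close (so a half turn about z gives the same grasp; the last joint's range is limited). The gripper opens to 85 mm and grips with 20 to 120 N. Pads are 22 mm wide; open, the fingers measure 114 mm over their backs; the gripper's body (76 mm by 85 mm) begins 54 mm behind the grasp point. The pads swing forward as they close: fully open they stand 13 mm farther back than shut.
Start: joints at [-1.234, 0.053, 1.613, -0, 1.476, -0.119], TCP at [0.275, -0.561, 0.231] pointing down, gripper open.
Joint ranges: [-3.01, 3.01], [-1.01, 2.22], [0.06, 2.58], [-1.02, 4.17], [0.09, 2.62], [-3.14, 3.14]. Speed limits (rad/s): [2.57, 2.57, 3.14, 3.14, 3.14, 3.14].

## Interface

Orientations are given as a rotation vector (axis times angle).
In Python, from station import * gives the robot as it stands.
- The arm moves only by the shell command python3 -m crank 'ROWS' [OPENING] [FORCE]. ROWS is JSON, a list of rows, each an object with "offset": the shift along the tool's x, y, z in m, a list of three; "twist": the turn, a rotation vector about the tool's x, y, z in degrees, a list of three. In form: [{"offset": [x, y, z], "twist": [rx, ry, rz]}, ...]. A call has 1 to 20 rows; each row is the pose to reach, as a shift and turn from the pose commanded when the call began, along the tool's axes at that moment; what a row does not reach only later rows make up. A row lasts 1/8 s, in which the tool goes at most 62.5 mm and 10.7 degrees, less where a joint would pass 70% of its speed; a pose out of reach is approached as far as the arm can. A call with a gripper value outside its range is refused whole. OPENING is the opening, from 0 (shut) to 1 (fully open), set as the call begins (- or left out, the last holds). The fingers move at their own pace and stop on an object; FORCE is the grip in N (left out, the last holds). Time passes only in rows, so rows that repeat a pose let the fingers close. It gives the time, the measured TCP pose, the force, the opening and the grip force at its end, in the units of the state.
- get_obs(): the state, without advancing time (a new reading comes with each control period).
- get_image(name): name is "scene" or "top"; returns the picture (480x640x3 uint8, red, green, blue); there is no depth.
- get_calibration(name): a dict with "intrinsics" (3x3 intrinsics, pixels), "k1" (the pictures are not rectified: a ray, as slopes to the right and down, at radius r is drawn at 1 + k1 r^2 times it, then the intrinsics apply), "world_from_camera" (4x4, takes a point from camera to world coordinates). Camera axes: x right, y up, looking along -z (the intrinsics and any distortion apply to the point x, -y, -z); pixel columns grow to the right and rows downward; lengths in m; the calibration is good to about 2 mm. A picture is of the moment at which its call begins. get_calibration takes no time and is no camera call.
- finish_job(): hands the job in; it is judged then, once.
Trained networks look in the newest picture that a camera, given by its name, has taken for a name from the list of things; names that differ only in an ending like _2 or _b are one class to them, and where a whole thing is asked for, a point or a joint stands for the part that bears it (a point fixed in the world has none). Each returns a list of dicts, best first, with "confidence" (0 to 1); they miss things now and then, are a little off and sometimes report something else, mostly with a low value. They report only what shows in the picture. A call takes as long as a camera call. They do not tell look-alikes from the thing itself.
- cut_out(query, camera): "region" (480x640 bool, what is visible of it) and "rect" ([centre column, centre row, width, height] in pixels, round what is visible of it).
The state is a dict: "t": time; "q": joint angles; "dq": joint speeds; "effort": joint torques, N m; "tool_pos": TCP position; "tool_rot": TCP orientation; "contact_force": force on the tool from outside, world axes, zero at the start; "wrist_torque": the same for the moment, N m; "opening": finger opening in m; "grip_force": force on a finger pad.
Only numpy, scipy, OpenCV 4.12 (cv2) and the standard library are available. Lean on these libraries where they do the work, as an engineer would, in place of code of your own. Each camera call takes 0.05 s, during which the arm holds its last target. There are 200 camera calls.

## Task

Make the row of leather stamps ready for pressing: lift the caps off the stamps that wear one and put them in the shallow tray, set the fourth stamp, which stands apart on the bench, into the free place at the end of the row, and then, with the frame still on the cork board, drive the wooden wedge thin end first into the gap at the end of the row, from the frame's side nearest the robot, until the whole row is tight and the wedge no longer sticks out past the side of the frame. Only then slide the frame by its handle, without lifting or tipping it, over the step down on to the press bed, and fully home between the guides, flat and up against the stop. Leave the other things on the bench where they are.

Things in the scene. Friction and masses are not known exactly. Their poses are not given: they have to be found in the camera images.
- board_edge (a point): On the top surface of the fixed cork-topped board (160 x 260 mm, top 34 mm above the bench), middle of the edge facing the press. +y points into the board, away from the press (board's middle at y +130 mm). Along the board's +x side a wooden fence 14 mm high, inner face at x +66 mm: the frame may be pushed against it.
- press_stop (a point): On the press bed (top 28 mm above the bench, 6 mm below the board) at the foot of the stop, mid-width. +y points back to the board: bed's open edge at y +205 mm, then a gap of 8 to 14 mm. Two guides 10 mm high, 80 mm clear between them, centred on x 0, flared at the mouth. The press (about 350 mm tall) stands beyond the stop; its head overhangs up to y +35 mm, 170 mm above the bench.
- chase: The frame: loose aluminium plate 72 (x) by 200 (y) mm, 5 mm thick, carrying the row of stamps along y; about 0.8 kg loaded. Origin: centre of its underside, z up. Its front end (y -100 mm) faces the press. Front wall 27 mm high, inner face at y -92 mm; rails up to z 13 mm, inner faces at x -24 and +24 mm, flank the stamps from y -92 to +34 mm.
- chase_gap (a point): The wedge's place: the point of the frame's plate (5 mm above the frame's underside, x -5, y +49.5 mm of the frame) where the wedge's origin sits when the row is tight, axes alike; the row then ends at y -13.5 mm of this point. The oblique tail wall (22 mm high) is parallel to the wedge's slant, inner face from y +21.5 at x -29 to +5.5 mm at x +29. Open above and at both sides, wide mouth at -x.
- chase_handle (a point): Centre of the frame's upright black handle, a block 14 (x) by 18 (y) by 55 mm high (from z 5 to 60 mm of the frame), at y +91 mm of the frame, 32.5 mm above its underside. Axes as the frame.
- chase_front (a point): Middle of the lower front edge of the frame, that comes up to the press stop. Axes as the frame.
- stamp0_mid (a point): Centre of the wooden base of stamp 0 (base 44 in x, 32 in y, 22 mm high, underside flat; on top a brass face 28 x 16 mm, 10 mm high). In the tight row it stands at x 0, y -76 mm of the frame, axes alike (either way round). 0.1 kg. It starts in its place at the front wall.
- stamp1_mid (a point): Centre of the wooden base of stamp 1 (base 44 in x, 32 in y, 22 mm high, underside flat; on top a brass face 28 x 16 mm, 10 mm high). In the tight row it stands at x 0, y -44 mm of the frame, axes alike (either way round). 0.1 kg. It starts in its place, with 0.5 to 2.5 mm of play.
- stamp2_mid (a point): Centre of the wooden base of stamp 2 (base 44 in x, 32 in y, 22 mm high, underside flat; on top a brass face 28 x 16 mm, 10 mm high). In the tight row it stands at x 0, y -12 mm of the frame, axes alike (either way round). 0.1 kg. It starts in its place, with 0.5 to 2.5 mm of play.
- stamp3_mid (a point): Centre of the wooden base of stamp 3 (base 44 in x, 32 in y, 22 mm high, underside flat; on top a brass face 28 x 16 mm, 10 mm high). In the tight row it stands at x 0, y 20 mm of the frame, axes alike (either way round). 0.1 kg. It starts on the bench; its place is the last of the row, next to the wedge gap.
- cap0_mid (a point): Centre of the black plastic cap that sits loosely over the brass face of stamp 0, its rim on the wooden base: a hollow block 36 (x) by 24 (y) by 28 mm high, open below, 20 g, lifted straight up by about 15 mm to come free. Some of the stamps have none. Axes as the cap.
- cap1_mid (a point): Centre of the black plastic cap that sits loosely over the brass face of stamp 1, its rim on the wooden base: a hollow block 36 (x) by 24 (y) by 28 mm high, open below, 20 g, lifted straight up by about 15 mm to come free. Some of the stamps have none. Axes as the cap.
- cap2_mid (a point): Centre of the black plastic cap that sits loosely over the brass face of stamp 2, its rim on the wooden base: a hollow block 36 (x) by 24 (y) by 28 mm high, open below, 20 g, lifted straight up by about 15 mm to come free. Some of the stamps have none. Axes as the cap.
- cap3_mid (a point): Centre of the black plastic cap that sits loosely over the brass face of stamp 3, its rim on the wooden base: a hollow block 36 (x) by 24 (y) by 28 mm high, open below, 20 g, lifted straight up by about 15 mm to come free. Some of the stamps have none. Axes as the cap.
- wedge: Wooden wedge, 58 mm long (x), 18 mm high, 60 g; origin: centre of its underside, z up. From above its -y side is straight at y -13.5 mm; its +y side slants from y +21.5 mm at the thick end (x -29) to +5.5 mm at the thin end (x +29). Starts on the bench. Pushing it along +x with about 22 N closes up the row (the frame may first slide to the fence); friction then holds it.
- wedge_tab (a point): Centre of the upright grip tab on the wedge: 12 (x) by 16 (y) by 34 mm high, above the wedge's centre, from 18 to 52 mm above its underside; this point is 35 mm above the underside.
- tray_in (a point): Centre of the inner floor of the fixed grey open tray for the caps: inside 88 (x) by 162 (y) mm, walls 15 mm high above the bench, floor 4 mm thick.
- cone: A loose thread cone, not part of the job, to be left where it is; origin at the centre of its underside.
- mallet: A loose mallet, not part of the job, to be left where it is; origin at the centre of its underside.
- dressing: A loose bottle, not part of the job, to be left where it is; origin at the centre of its underside.
- tin: A loose tin, not part of the job, to be left where it is; origin at the centre of its underside.
Things that resemble listed ones, but are neither listed nor needed, are in the scene too. What is shaped like the part that bears stamp3_mid but pink or red is not meant.

How it is judged:
On the way, in this order (a step that is already met when the one before it is completed fails the run):
1. every cap is in the tray, all four stamps stand in the row and, with the frame on the cork board, the wedge is driven in and the row is tight (x of cap0_mid in the frame of tray_in between -0.044 and 0.044 m and y of cap0_mid in the frame of tray_in between -0.081 and 0.081 m and z of cap0_mid in the frame of tray_in between 0 and 0.05 m and x of cap1_mid in the frame of tray_in between -0.044 and 0.044 m and y of cap1_mid in the frame of tray_in between -0.081 and 0.081 m and z of cap1_mid in the frame of tray_in between 0 and 0.05 m and x of cap2_mid in the frame of tray_in between -0.044 and 0.044 m and y of cap2_mid in the frame of tray_in between -0.081 and 0.081 m and z of cap2_mid in the frame of tray_in between 0 and 0.05 m and x of cap3_mid in the frame of tray_in between -0.044 and 0.044 m and y of cap3_mid in the frame of tray_in between -0.081 and 0.081 m and z of cap3_mid in the frame of tray_in between 0 and 0.05 m and y of stamp0_mid in the frame of chase between -0.0785 and -0.0745 m and z of stamp0_mid in the frame of chase between 0.011 and 0.021 m and y of stamp1_mid in the frame of chase between -0.0465 and -0.0425 m and z of stamp1_mid in the frame of chase between 0.011 and 0.021 m and y of stamp2_mid in the frame of chase between -0.0145 and -0.0105 m and z of stamp2_mid in the frame of chase between 0.011 and 0.021 m and y of stamp3_mid in the frame of chase between 0.0175 and 0.0215 m and z of stamp3_mid in the frame of chase between 0.011 and 0.021 m and x of wedge_tab in the frame of chase between -0.01 and 0.002 m and z of wedge_tab in the frame of chase between 0.035 and 0.045 m and angle between the z axis of wedge and the z axis of chase, either way round below 0.1 rad and angle between the x axis of wedge and the x axis of chase, either way round below 0.08 rad and y of chase_front in the frame of board_edge above -0.05 m and z of chase in the frame of board_edge below 0.004 m), for 0.2 s.
2. the frame has been slid fully home on the press bed (y of chase_front in the frame of press_stop between -0.003 and 0.006 m and x of chase_front in the frame of press_stop between -0.008 and 0.008 m and z of chase_front in the frame of press_stop between -0.003 and 0.003 m and angle between the y axis of chase and the y axis of press_stop, either way round below 0.06 rad and angle between chase's own z axis and vertical below 0.03 rad), for 0.2 s.
At the end, for the whole second after the job is handed in: Frame flat on the bed (0.03 rad), front within 6 mm of the stop, within 8 mm and 0.06 rad of the bed's line; stamps within 1.5 mm of their tight places; wedge upright in the gap, centre at x -10 to +2 mm of the frame; every cap in the tray; all at rest (all of step 2 and y of stamp0_mid in the frame of chase between -0.0785 and -0.0745 m and z of stamp0_mid in the frame of chase between 0.011 and 0.021 m and y of stamp1_mid in the frame of chase between -0.0465 and -0.0425 m and z of stamp1_mid in the frame of chase between 0.011 and 0.021 m and y of stamp2_mid in the frame of chase between -0.0145 and -0.0105 m and z of stamp2_mid in the frame of chase between 0.011 and 0.021 m and y of stamp3_mid in the frame of chase between 0.0175 and 0.0215 m and z of stamp3_mid in the frame of chase between 0.011 and 0.021 m and x of wedge_tab in the frame of chase between -0.01 and 0.002 m and z of wedge_tab in the frame of chase between 0.035 and 0.045 m and angle between the z axis of wedge and the z axis of chase, either way round below 0.1 rad and angle between the x axis of wedge and the x axis of chase, either way round below 0.08 rad and x of cap0_mid in the frame of tray_in between -0.044 and 0.044 m and y of cap0_mid in the frame of tray_in between -0.081 and 0.081 m and z of cap0_mid in the frame of tray_in between 0 and 0.05 m and x of cap1_mid in the frame of tray_in between -0.044 and 0.044 m and y of cap1_mid in the frame of tray_in between -0.081 and 0.081 m and z of cap1_mid in the frame of tray_in between 0 and 0.05 m and x of cap2_mid in the frame of tray_in between -0.044 and 0.044 m and y of cap2_mid in the frame of tray_in between -0.081 and 0.081 m and z of cap2_mid in the frame of tray_in between 0 and 0.05 m and x of cap3_mid in the frame of tray_in between -0.044 and 0.044 m and y of cap3_mid in the frame of tray_in between -0.081 and 0.081 m and z of cap3_mid in the frame of tray_in between 0 and 0.05 m and linear speed of each of cap0, cap1, cap2, cap3, chase, wedge below 0.02 m/s); the robot touches nothing.
It fails at once if the frame is tipped (more than 0.25 rad) (angle between chase's own z axis and vertical above 0.25 rad).
It fails at once if the frame is lifted instead of slid (its middle more than 20 mm above the board) (height (world z) of chase above 0.054 m).
It fails at once if the thread cone, mallet, bottle or tin is moved more than 40 mm (distance of any of cone, mallet, dressing, tin from where it was at the start of the episode above 0.04 m).
Of cap0, cap1, cap2, cap3 only 2 to 4 are there at a start; the rules pass over those that are not, and their reading is None.
At some moment in a run one of wedge may be knocked a few centimetres aside while the robot is not near it.
Once in a run the grip may slacken for a moment while it holds something.
It also fails if it takes over 208 s, if anything falls off the work surface, if the arm or the gripper's body presses on something with over 40 N, if the wrist force passes 120 N, or if a joint passes its speed limit or range.

## Working session

There is one attempt and no reset: what is moved stays moved. The work goes in short steps, Python scripts to look and compute and a shell command to move; the robot and the scene stay as the last step left them, time stands still between calls to the robot, and variables do not carry over. Pictures are saved under pics/ and viewed, at most 14 in all, crops included, and the job is handed in when it is done.

```bash
ls; mkdir -p pics
python3 - <<'E'
from station import *
import cv2,json
o=get_obs(); print({k:(v.tolist() if hasattr(v,'tolist') else v) for k,v in o.items()})
for n in("scene","top"):
    im=get_image(n); cv2.imwrite(f"pics/{n}0.png",cv2.cvtColor(im,cv2.COLOR_RGB2BGR))
    c=get_calibration(n); print(n,c)
E
```

```text
pics
{'t': 0.0, 'q': [-1.2339972445810714, 0.05338216424758196, 1.6142646219288856, -8.168711607547534e-06, 1.4759457467182016, -0.11901370440101675], 'dq': [-0.000927854144482863, -0.0008025890074942824, 0.00044856659865338946, 1.709209194775558e-05, 0.0013567264477176047, -0.001329452046020875], 'effort': [-0.0022892468405188993, -39.369245767593384, -37.017366886138916, -0.0002393867998762289, 0.007083757227519527, 4.122699834852028e-06], 'tool_pos': [0.2749124930693778, -0.5606279664808983, 0.2300648458007712], 'tool_rot': [-3.058419893507944, -0.709359108806928, 0.00035387316785143137], 'contact_force': [-0.3538493764235593, 0.16155123834737886, 0.6654395911484456], 'wrist_torque': [0.005876552223169821, -0.021503363804580507, -0.03142596918108576], 'grip_force': 0.0, 'opening': 0.08552470338150832}
scene {'intrinsics': array([[442.66949387,   0.        , 313.64863945],
       [  0.        , 442.66949387, 238.25334176],
       [  0.        ,   0.        ,   1.        ]]), 'k1': -0.02477994597572458, 'world_from_camera': array([[-0.72960535, -0.38740027,  0.5635575 ,  1.0460026 ],
       [ 0.68380956, -0.40246127,  0.60862912,  0.60362571],
       [-0.00897301,  0.82942508,  0.55854591,  0.56037276],
       [ 0.        ,  0.        ,  0.        ,  1.        ]])}
top {'intrinsics': array([[491.35132431,   0.        , 321.18249171],
       [  0.        , 491.35132431, 236.23416775],
       [  0.        ,   0.        ,   1.        ]]), 'k1': -0.022151843125686313, 'world_from_camera': array([[-0.06059725,  0.97153854, -0.22899965,  0.2696694 ],
       [-0.99815584, -0.05980611,  0.01039983,  0.07916459],
       [-0.00359174,  0.22920754,  0.97337095,  1.24333468],
       [ 0.        ,  0.        ,  0.        ,  1.        ]])}
```

View pics/scene0.png

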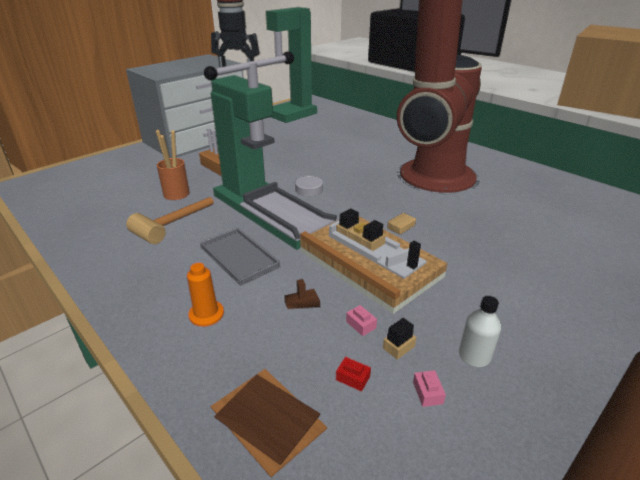

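View pics/top0.png

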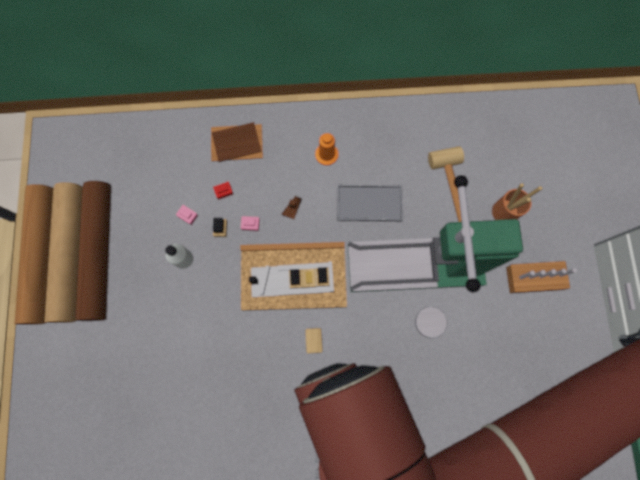

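```bash
cat > h.py <<'E'
from station import *
import numpy as np, cv2
from scipy.optimize import minimize
CAL={n:get_calibration(n) for n in("scene","top")}
def proj(P,n):
    c=CAL[n];W=np.linalg.inv(c["world_from_camera"]);p=np.asarray(P,float)@W[:3,:3].T+W[:3,3]
    s=np.stack([p[:,0]/-p[:,2],-p[:,1]/-p[:,2]],1);s=s*(1+c["k1"]*(s**2).sum(1,keepdims=True))
    K=c["intrinsics"];return s@K[:2,:2].T+K[:2,2]
def unproj(uv,n,z):
    c=CAL[n];K=c["intrinsics"];d=(np.asarray(uv,float)-K[:2,2])/K[0,0];s=d.copy()
    for _ in range(6):s=d/(1+c["k1"]*(s**2).sum())
    M=c["world_from_camera"];r=M[:3,:3]@np.array([s[0],-s[1],-1.]);return M[:3,3]+r*(z-M[2,3])/r[2]
def box(x0,x1,y0,y1,z0,z1):return np.array([[x,y,z] for x in(x0,x1) for y in(y0,y1) for z in(z0,z1)])
def cb(c,s):c=np.array(c);s=np.array(s)/2;return box(c[0]-s[0],c[0]+s[0],c[1]-s[1],c[1]+s[1],c[2]-s[2],c[2]+s[2])
STAMP=[cb([0,0,0],[.044,.032,.022]),cb([0,0,.016],[.028,.016,.010])]
CAP=[cb([0,0,0],[.036,.024,.028])]
W=np.array([[-.029,-.0135],[-.029,.0215],[.029,.0055],[.029,-.0135]])
WEDGE=[np.array([[x,y,z] for x,y in W for z in(0,.018)]),cb([0,0,.035],[.012,.016,.034])]
def pose(M,p,z):
    c,s=np.cos(p[2]),np.sin(p[2]);R=np.array([[c,-s,0],[s,c,0],[0,0,1]]);return [m@R.T+[p[0],p[1],z] for m in M]
def render(parts,n,S=4):
    im=np.zeros((480*S,640*S),np.uint8)
    for m in parts:
        uv=((proj(m,n)+.5)*S).astype(np.float32);cv2.fillConvexPoly(im,cv2.convexHull(uv).astype(np.int32),1)
    return cv2.resize(im.astype(np.float32),(640,480),interpolation=cv2.INTER_AREA)
def iou(parts,masks):
    r=[]
    for n,m in masks.items():
        a=render(parts,n);r.append(np.minimum(a,m).sum()/np.maximum(a,m).sum())
    return np.mean(r)
def fit(M,masks,z,xy,yaws):
    best=None
    masks={n:m.astype(np.float32) for n,m in masks.items()}
    for y in yaws:
        f=lambda p:-iou(pose(M,[p[0],p[1],p[2]/10],z),masks)
        x0=[xy[0],xy[1],y*10]
        r=minimize(f,x0,method="Nelder-Mead",options=dict(initial_simplex=np.array([x0]*4)+np.vstack([np.zeros(3),np.diag([.012,.012,2.5])]),maxiter=120,xatol=2e-4,fatol=1e-4))
        if best is None or r.fun<best[1]:best=([r.x[0],r.x[1],r.x[2]/10],r.fun)
    return np.array(best[0]),-best[1]
def see(names,cams=("scene","top"),new=True):
    out={}
    for n in cams:
        if new:cv2.imwrite("pics/last_%s.png"%n,cv2.cvtColor(get_image(n),cv2.COLOR_RGB2BGR))
        for q in names:out[q,n]=cut_out(q,n)
    return out
def st():
    o=get_obs();print("t%.2f"%o["t"],"pos",np.round(o["tool_pos"],4),"rot",np.round(o["tool_rot"],3),"F",np.round(o["contact_force"],1),"op",round(o["opening"],4),"g",round(o["grip_force"],1),"q",np.round(o["q"],2))
    return o
E
python3 - <<'E'
from h import *
import pickle
d=see(["stamp3_mid","cap0_mid","wedge","chase"])
pickle.dump(d,open("d0.pkl","wb"))
for k,v in d.items():
    for e in v:print(k,round(e["confidence"],2),np.round(e["rect"]).astype(int),e["region"].sum())
for n,uv in dict(stamp3=(219,230),wedge=(292,207),tray=(369,203),handle=(254,281),robslab=(313,341)).items():print(n,unproj(uv,"top",0.01).round(3))
im=cv2.imread("pics/last_scene.png");cv2.imwrite("pics/c1.png",cv2.resize(im[190:410,200:500],None,fx=2.6,fy=2.6,interpolation=cv2.INTER_CUBIC))
E
```

```text
('stamp3_mid', 'scene') 0.89 [361 323  30  28] 584
('stamp3_mid', 'scene') 0.84 [428 390  33  37] 896
('stamp3_mid', 'scene') 0.78 [356 375  36  36] 795
('stamp3_mid', 'scene') 0.69 [169 219  85  46] 1389
('stamp3_mid', 'scene') 0.65 [400 347  32  20] 351
('cap0_mid', 'scene') 0.89 [349 221  18  19] 276
('cap0_mid', 'scene') 0.16 [372 232  19  21] 349
('wedge', 'scene') 0.79 [300 295  33  24] 637
('wedge', 'scene') 0.72 [310 185  25  20] 501
('chase', 'scene') 0.83 [376 252  98  54] 1870
('chase', 'scene') 0.72 [372 265 146  98] 5051
('stamp3_mid', 'top') 0.68 [252 224  21  14] 251
('stamp3_mid', 'top') 0.64 [188 215  25  22] 284
('stamp3_mid', 'top') 0.56 [224 190  21  13] 268
('stamp3_mid', 'top') 0.52 [291 279  87  40] 1752
('stamp3_mid', 'top') 0.41 [220 232  16  23] 92
('cap0_mid', 'top') 0.68 [325 277   8  18] 143
('cap0_mid', 'top') 0.32 [220 229  14  21] 102
('wedge', 'top') 0.49 [293 209  19  19] 259
('chase', 'top') 0.8 [292 279  85  34] 1537
stamp3 [0.593 0.329 0.01 ]
wedge [0.643 0.137 0.01 ]
tray [ 0.641 -0.064  0.01 ]
handle [0.454 0.243 0.01 ]
robslab [0.297 0.102 0.01 ]
```

View pics/c1.png

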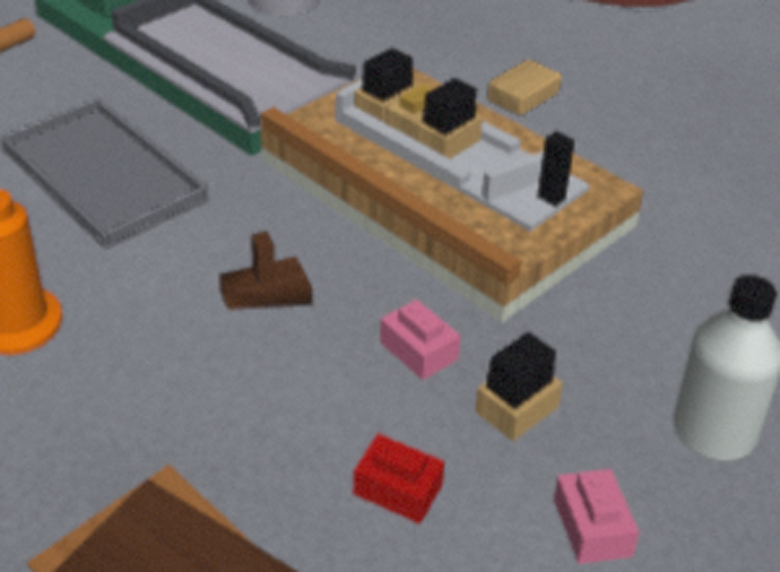

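```bash
cat >> h.py <<'E'
def hsv(n):return cv2.cvtColor(cv2.imread("pics/last_%s.png"%n),cv2.COLOR_BGR2HSV).astype(int)
def roi(m,r):
    o=np.zeros((480,640),bool);o[r[2]:r[3],r[0]:r[1]]=m[r[2]:r[3],r[0]:r[1]];
    c,_=cv2.findContours(o.astype(np.uint8),cv2.RETR_EXTERNAL,cv2.CHAIN_APPROX_NONE);o=np.zeros((480,640),np.uint8)
    if c:cv2.drawContours(o,[max(c,key=cv2.contourArea)],-1,1,-1)
    return o.astype(bool)
sh=lambda M,d:[m+np.array(d) for m in M]
HANDLE=[box(-.007,.007,.082,.100,.005,.060)]
CH=[box(-.036,.036,-.1,.1,0,.005),box(-.036,.036,-.1,-.092,.005,.027),box(-.034,-.024,-.092,.034,.005,.013),box(.024,.034,-.092,.034,.005,.013)]+HANDLE
E
python3 - <<'E'
from h import *
import pickle
d=pickle.load(open("d0.pkl","rb"))
w={n:d["wedge",n][0]["region"] for n in("scene","top")}
p,s=fit(WEDGE,w,0,[.643,.137],np.arange(0,6.28,.7));print("wedge",p.round(4),round(s,3))
T=hsv("top");S=hsv("scene")
blk=lambda H:H[...,2]<60
m={"scene":roi(blk(S)|(S[...,1]>90),(380,420,312,362)),"top":roi(blk(T)|(T[...,1]>90),(208,232,212,240))}
print({k:v.sum() for k,v in m.items()})
SC=STAMP[:1]+sh(CAP,[0,0,.025])
p,s=fit(SC,m,.011,[.593,.329],np.arange(0,3.1,.5));print("stamp3+cap",p.round(4),round(s,3))
for nm,rs,rt,M,z,xy in (("cap0",(335,360,205,236),(316,334,265,290),CAP,.034+.005+.022+.014,[.44,.05]),("cap2",(360,386,218,248),(286,302,265,290),CAP,.075,[.44,.13]),("handle",(405,422,238,275),(244,262,272,290),HANDLE,.034,[.44,.14])):
    m={"scene":roi(blk(S),rs),"top":roi(blk(T),rt)};print({k:v.sum() for k,v in m.items()})
    p,s=fit(M,m,z,xy,[-.1,.1]);print(nm,p.round(4),round(s,3))
im=cv2.imread("pics/last_top.png");cv2.imwrite("pics/c2.png",cv2.resize(im[180:330,230:490],None,fx=3,fy=3,interpolation=cv2.INTER_CUBIC))
E
```

```text
wedge [0.6447 0.1352 5.8573] 0.908
{'scene': np.int64(846), 'top': np.int64(191)}
stamp3+cap [0.5994 0.3258 3.209 ] 0.782
{'scene': np.int64(265), 'top': np.int64(91)}
cap0 [0.4506 0.0692 0.2163] 0.672
{'scene': np.int64(293), 'top': np.int64(103)}
cap2 [0.4498 0.1355 0.2526] 0.715
{'scene': np.int64(249), 'top': np.int64(33)}
handle [0.4504 0.1437 0.0048] 0.552
```

View pics/c2.png

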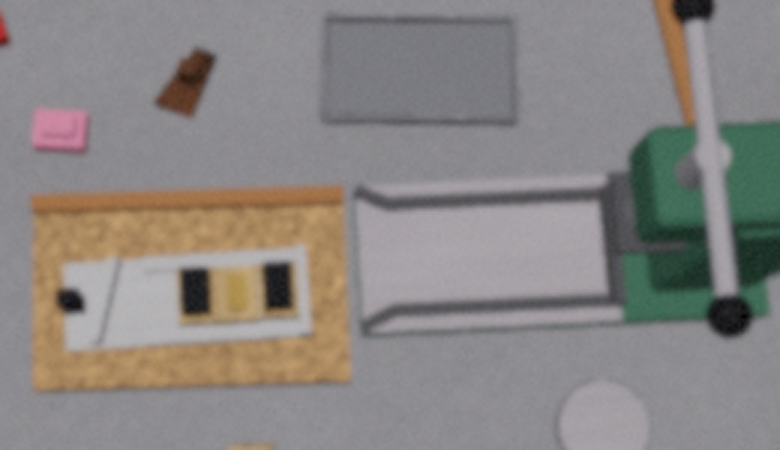

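Run:
```python
from h import *
T=hsv("top");S=hsv("scene")
blk=lambda H,t:H[...,2]<t
for tS,tT in((95,95),(80,80)):
  for nm,rs,rt,M,z,xy in (("cap0",(335,360,205,236),(314,336,263,292),CAP,.075,[.44,.05]),("cap2",(360,386,218,248),(284,304,263,292),CAP,.075,[.44,.13]),("handle",(403,424,238,275),(244,264,270,292),HANDLE,.034,[.45,.14])):
    m={"scene":roi(blk(S,tS),rs),"top":roi(blk(T,tT),rt)}
    for nn in(("scene","top"),("scene",),("top",)):
      p,s=fit(M,{k:m[k] for k in nn},z,xy,[-.1,.1]);print(nm,nn,p.round(4),round(s,3),[m[k].sum() for k in nn])
c=lambda u,v,z:unproj((230+u/3-.33,180+v/3-.33),"top",z).round(4)
print("plate",[c(*q,.039)[:2] for q in((62,263),(305,245),(312,335),(67,350))])
print("board near corners",[c(*q,.034)[:2] for q in((35,390),(352,380))],"fence top",[c(*q,.048)[:2] for q in((32,197),(342,187),(342,204),(32,211))])
print("guides inner z.038",[c(*q,.038)[:2] for q in((390,207),(605,200),(400,306),(612,297))],"bed mouth z.028",[c(*q,.028)[:2] for q in((358,195),(364,325))],"stop",[c(*q,.028)[:2] for q in((606,200),(611,297))])
print("tray in z.015",[c(*q,.015)[:2] for q in((331,20),(513,20),(325,118),(512,120))])
```

```text
cap0 ('scene', 'top') [0.4506 0.0698 0.018 ] 0.823 [np.int64(311), np.int64(124)]
cap0 ('scene',) [0.4501 0.0694 0.0073] 0.922 [np.int64(311)]
cap0 ('top',) [ 0.4477  0.0711 -0.0818] 0.722 [np.int64(124)]
cap2 ('scene', 'top') [0.4508 0.136  0.1215] 0.813 [np.int64(330), np.int64(126)]
cap2 ('scene',) [0.4507 0.1357 0.076 ] 0.92 [np.int64(330)]
cap2 ('top',) [0.4481 0.1359 0.1524] 0.72 [np.int64(126)]
handle ('scene', 'top') [0.4523 0.1446 0.0433] 0.734 [np.int64(294), np.int64(53)]
handle ('scene',) [0.4636 0.1458 0.1692] 0.891 [np.int64(294)]
handle ('top',) [0.4464 0.1455 0.0081] 0.607 [np.int64(53)]
cap0 ('scene', 'top') [0.4498 0.0699 0.1618] 0.764 [np.int64(290), np.int64(114)]
cap0 ('scene',) [ 0.4511  0.0696 -0.2485] 0.844 [np.int64(290)]
cap0 ('top',) [ 0.4473  0.0695 -0.1107] 0.662 [np.int64(114)]
cap2 ('scene', 'top') [0.4501 0.1366 0.078 ] 0.76 [np.int64(318), np.int64(114)]
cap2 ('scene',) [0.4508 0.1361 0.1191] 0.896 [np.int64(318)]
cap2 ('top',) [0.4481 0.1362 0.1702] 0.652 [np.int64(114)]
handle ('scene', 'top') [0.4538 0.1447 0.0556] 0.66 [np.int64(279), np.int64(44)]
handle ('scene',) [0.4592 0.1449 0.1149] 0.839 [np.int64(279)]
handle ('top',) [0.4464 0.1455 0.0089] 0.504 [np.int64(44)]
plate [array([0.4846, 0.2467]), array([0.4874, 0.045 ]), array([0.4125, 0.0441]), array([0.4124, 0.2447])]
board near corners [array([0.3819, 0.2724]), array([0.3744, 0.0139])] fence top [array([0.54  , 0.2689]), array([0.5327, 0.0114]), array([0.5183, 0.0124]), array([0.5281, 0.2691])]
guides inner z.038 [array([ 0.5154, -0.028 ]), array([ 0.5103, -0.208 ]), array([ 0.432 , -0.0297]), array([ 0.4286, -0.2046])] bed mouth z.028 [array([ 0.5294, -0.0028]), array([4.194e-01, 4.000e-04])] stop [array([ 0.5122, -0.2112]), array([ 0.43  , -0.2062])]
tray in z.015 [array([0.6903, 0.0084]), array([ 0.6805, -0.1509]), array([0.6017, 0.0198]), array([ 0.59  , -0.1412])]
```

```bash
cat >> h.py <<'E'
from scipy.spatial.transform import Rotation as Ro
def plan(p,phi):
    o=get_obs();R=Ro.from_rotvec(o["tool_rot"]);c,s=np.cos(phi),np.sin(phi)
    G=Ro.from_matrix(np.array([[-s,c,0],[c,s,0],[0,0,-1]]))
    off=R.inv().apply(np.array(p)-o["tool_pos"]);tw=(R.inv()*G).as_rotvec(degrees=True)
    print("offset",off.round(4).tolist(),"twist",tw.round(2).tolist());return off,tw
E
python3 - <<'E'
from h import *
for q,z in(((473,285),.35),((461,182),.35),((465,235),.3),((490,285),.02),((440,285),.17)):print(q,z,unproj(q,"top",z).round(3))
T=hsv("top");S=hsv("scene")
for t in(90,):
  m={"scene":roi((S[...,2]<t)|(S[...,1]>80),(380,420,312,362)),"top":roi((T[...,2]<t)|(T[...,1]>80),(206,234,210,242))}
  for nn in(("scene","top"),("scene",),("top",)):
    p,s=fit(STAMP[:1]+sh(CAP,[0,0,.025]),{k:m[k] for k in nn},.011,[.593,.329],[-.4,0,.4]);print("stamp3",nn,p.round(4),round(s,3),[m[k].sum() for k in nn])
plan([.38,-.25,.25],0);plan([.44,.136,.2],0)
E
```

```text
(473, 285) 0.35 [ 0.371 -0.202  0.35 ]
(461, 182) 0.35 [ 0.57  -0.205  0.35 ]
(465, 235) 0.3 [ 0.477 -0.215  0.3  ]
(490, 285) 0.02 [ 0.406 -0.348  0.02 ]
(440, 285) 0.17 [ 0.396 -0.186  0.17 ]
stamp3 ('scene', 'top') [ 0.6006  0.3259 -0.0019] 0.844 [np.int64(887), np.int64(220)]
stamp3 ('scene',) [ 0.6004  0.3259 -0.0212] 0.932 [np.int64(887)]
stamp3 ('top',) [0.6006 0.3273 0.149 ] 0.773 [np.int64(220)]
offset [0.2312, -0.2332, -0.0187] twist [-0.0, 0.0, -63.88]
offset [0.455, -0.5534, 0.0313] twist [-0.0, 0.0, -63.88]
```

```bash
python3 -m crank '[{"offset":[0,0,-0.06],"twist":[0,0,0]},{"offset":[0,0,-0.12],"twist":[0,0,0]},{"offset":[0,0,-0.18],"twist":[0,0,0]},{"offset":[0,0,-0.22],"twist":[0,0,0]},{"offset":[0.032,-0.049,-0.22],"twist":[0,0,-8]},{"offset":[0.065,-0.098,-0.22],"twist":[0,0,-16]},{"offset":[0.098,-0.147,-0.22],"twist":[0,0,-24]},{"offset":[0.131,-0.196,-0.22],"twist":[0,0,-32]},{"offset":[0.164,-0.245,-0.22],"twist":[0,0,-40]},{"offset":[0.197,-0.295,-0.22],"twist":[0,0,-48]},{"offset":[0.23,-0.344,-0.22],"twist":[0,0,-56]},{"offset":[0.27,-0.38,-0.19],"twist":[0,0,-63.9]},{"offset":[0.31,-0.42,-0.16],"twist":[0,0,-63.9]},{"offset":[0.35,-0.46,-0.12],"twist":[0,0,-63.9]},{"offset":[0.39,-0.5,-0.08],"twist":[0,0,-63.9]},{"offset":[0.42,-0.53,-0.05],"twist":[0,0,-63.9]},{"offset":[0.455,-0.553,-0.02],"twist":[0,0,-63.9]},{"offset":[0.455,-0.553,-0.02],"twist":[0,0,-63.9]},{"offset":[0.455,-0.553,-0.02],"twist":[0,0,-63.9]}]' 0.75
python3 - <<'E'
from h import *
st();plan([.4505,.136,.068],0)
E
```

```text
t: 2.98
tool_pos: [0.4404, 0.1355, 0.2519]
tool_rot: [2.22, 2.222, 0.0]
contact_force: [0.3, -0.4, 0.3]
opening: 0.0642
grip_force: 0.0
t2.98 pos [0.4404 0.1355 0.2519] rot [2.22  2.222 0.   ] F [ 0.3 -0.4  0.3] op 0.0642 g 0.0 q [ 0.14 -0.37  1.95 -0.    1.56  0.14]
offset [0.0006, 0.01, 0.1839] twist [0.03, 0.02, 0.03]
```

```bash
python3 -m crank '[{"offset":[0.0005,0.01,0.06],"twist":[0,0,0]},{"offset":[0.0005,0.01,0.12],"twist":[0,0,0]},{"offset":[0.0005,0.01,0.16],"twist":[0,0,0]},{"offset":[0.0005,0.01,0.185],"twist":[0,0,0]},{"offset":[0.0005,0.01,0.185],"twist":[0,0,0]},{"offset":[0.0005,0.01,0.185],"twist":[0,0,0]}]' && python3 -m crank '[{"offset":[0,0,0],"twist":[0,0,0]},{"offset":[0,0,0],"twist":[0,0,0]},{"offset":[0,0,0],"twist":[0,0,0]},{"offset":[0,0,0],"twist":[0,0,0]},{"offset":[0,0,0],"twist":[0,0,0]},{"offset":[0,0,0],"twist":[0,0,0]}]' 0.2 30
```

```text
t: 3.72
tool_pos: [0.452, 0.1357, 0.0688]
tool_rot: [2.221, 2.219, 0.005]
contact_force: [0.1, 0.3, 0.9]
opening: 0.0639
grip_force: 0.0
t: 4.47
tool_pos: [0.4516, 0.1363, 0.0683]
tool_rot: [2.22, 2.221, 0.003]
contact_force: [-1.8, -1.2, 7.1]
opening: 0.0353
grip_force: 30.8
```

```bash
python3 -m crank '[{"offset":[0,0,-0.03],"twist":[0,0,0]},{"offset":[0,0,-0.08],"twist":[0,0,0]},{"offset":[-0.03,0.04,-0.1],"twist":[0,0,0]},{"offset":[-0.07,0.085,-0.1],"twist":[0,0,0]},{"offset":[-0.11,0.13,-0.1],"twist":[0,0,0]},{"offset":[-0.152,0.175,-0.08],"twist":[0,0,0]},{"offset":[-0.152,0.191,-0.04],"twist":[0,0,0]},{"offset":[-0.152,0.191,0.02],"twist":[0,0,0]},{"offset":[-0.152,0.191,0.053],"twist":[0,0,0]},{"offset":[-0.152,0.191,0.053],"twist":[0,0,0]},{"offset":[-0.152,0.191,0.053],"twist":[0,0,0]}]' && python3 -m crank '[{"offset":[0,0,0],"twist":[0,0,0]},{"offset":[0,0,0],"twist":[0,0,0]},{"offset":[0,0,-0.04],"twist":[0,0,0]},{"offset":[0,0,-0.1],"twist":[0,0,0]},{"offset":[0,0,-0.1],"twist":[0,0,0]}]' 0.65;  python3 - <<'E'
from h import *
plan([.4505,.0698,.066],0)
E
```

```text
t: 5.85
tool_pos: [0.6416, -0.0158, 0.0137]
tool_rot: [2.221, 2.222, 0.001]
contact_force: [0.5, -0.4, -0.4]
opening: 0.0356
grip_force: 34.9
t: 6.48
tool_pos: [0.6459, -0.0164, 0.1213]
tool_rot: [2.213, 2.214, 0.013]
contact_force: [0.1, 0.6, -0.3]
opening: 0.0558
grip_force: 0.0
offset [0.0863, -0.1961, 0.0525] twist [0.77, 0.11, 0.02]
```

```bash
python3 -m crank '[{"offset":[0.02,-0.04,-0.02],"twist":[0,0,0]},{"offset":[0.045,-0.09,-0.02],"twist":[0,0,0]},{"offset":[0.07,-0.14,-0.02],"twist":[0,0,0]},{"offset":[0.0855,-0.191,-0.02],"twist":[0,0,0]},{"offset":[0.0855,-0.191,-0.01],"twist":[0,0,0]},{"offset":[0.0855,-0.191,0.02],"twist":[0,0,0]},{"offset":[0.0855,-0.191,0.043],"twist":[0,0,0]},{"offset":[0.0855,-0.191,0.043],"twist":[0,0,0]},{"offset":[0.0855,-0.191,0.043],"twist":[0,0,0]}]' && python3 -m crank '[{"offset":[0,0,0],"twist":[0,0,0]},{"offset":[0,0,0],"twist":[0,0,0]},{"offset":[0,0,0],"twist":[0,0,0]},{"offset":[0,0,0],"twist":[0,0,0]},{"offset":[0,0,0],"twist":[0,0,0]}]' 0.2 30
```

```text
t: 7.6
tool_pos: [0.4512, 0.0694, 0.0709]
tool_rot: [2.221, 2.221, 0.001]
contact_force: [0.9, -0.4, 1.7]
opening: 0.0559
grip_force: 0.0
t: 8.22
tool_pos: [0.4515, 0.0696, 0.0717]
tool_rot: [2.22, 2.22, 0.003]
contact_force: [0.5, -0.5, 6.2]
opening: 0.0353
grip_force: 30.8
```

```bash
python3 -m crank '[{"offset":[0,0,-0.03],"twist":[0,0,0]},{"offset":[0,0,-0.08],"twist":[0,0,0]},{"offset":[-0.03,0.04,-0.1],"twist":[0,0,0]},{"offset":[-0.07,0.085,-0.1],"twist":[0,0,0]},{"offset":[-0.11,0.13,-0.1],"twist":[0,0,0]},{"offset":[-0.1355,0.175,-0.08],"twist":[0,0,0]},{"offset":[-0.1355,0.189,-0.04],"twist":[0,0,0]},{"offset":[-0.1355,0.189,0.02],"twist":[0,0,0]},{"offset":[-0.1355,0.189,0.054],"twist":[0,0,0]},{"offset":[-0.1355,0.189,0.054],"twist":[0,0,0]},{"offset":[-0.1355,0.189,0.054],"twist":[0,0,0]}]' && python3 -m crank '[{"offset":[0,0,0],"twist":[0,0,0]},{"offset":[0,0,0],"twist":[0,0,0]},{"offset":[0,0,-0.04],"twist":[0,0,0]},{"offset":[0,0,-0.1],"twist":[0,0,0]},{"offset":[0,0,-0.1],"twist":[0,0,0]}]' 0.65;  python3 - <<'E'
from h import *
plan([.6005,.326,.032],0)
E
```

```text
t: 9.6
tool_pos: [0.639, -0.0657, 0.016]
tool_rot: [-2.221, -2.221, 0.001]
contact_force: [0.5, 0.0, -0.4]
opening: 0.0353
grip_force: 35.7
t: 10.22
tool_pos: [0.6438, -0.0667, 0.1243]
tool_rot: [2.213, 2.214, 0.011]
contact_force: [0.3, 0.0, -0.5]
opening: 0.0553
grip_force: 0.0
offset [0.393, -0.0443, 0.0906] twist [0.75, 0.17, 0.02]
```

```bash
python3 -m crank '[{"offset":[0.05,-0.005,-0.06],"twist":[0,0,0]},{"offset":[0.11,-0.01,-0.06],"twist":[0,0,0]},{"offset":[0.17,-0.015,-0.06],"twist":[0,0,0]},{"offset":[0.23,-0.02,-0.06],"twist":[0,0,0]},{"offset":[0.29,-0.03,-0.06],"twist":[0,0,0]},{"offset":[0.35,-0.035,-0.06],"twist":[0,0,0]},{"offset":[0.392,-0.0385,-0.05],"twist":[0,0,0]},{"offset":[0.392,-0.0385,-0.03],"twist":[0,0,0]},{"offset":[0.392,-0.0385,0.02],"twist":[0,0,0]},{"offset":[0.392,-0.0385,0.06],"twist":[0,0,0]},{"offset":[0.392,-0.0385,0.085],"twist":[0,0,0]},{"offset":[0.392,-0.0385,0.085],"twist":[0,0,0]}]' && python3 -m crank '[{"offset":[0,0,0],"twist":[0,0,0]},{"offset":[0,0,0],"twist":[0,0,0]},{"offset":[0,0,0],"twist":[0,0,0]},{"offset":[0,0,0],"twist":[0,0,0]},{"offset":[0,0,0],"twist":[0,0,0]}]' 0.2 30
```

```text
t: 11.72
tool_pos: [0.5981, 0.3239, 0.027]
tool_rot: [-2.22, -2.219, 0.011]
contact_force: [-0.6, -0.8, -0.1]
opening: 0.0554
grip_force: 0.0
t: 12.35
tool_pos: [0.6014, 0.3265, 0.0326]
tool_rot: [2.22, 2.221, 0.003]
contact_force: [-0.7, -0.9, 4.7]
opening: 0.0352
grip_force: 32.2
```

```bash
python3 -m crank '[{"offset":[0,0,-0.03],"twist":[0,0,0]},{"offset":[0,0,-0.09],"twist":[0,0,0]},{"offset":[-0.02,0,-0.14],"twist":[0,0,0]},{"offset":[-0.08,0.01,-0.14],"twist":[0,0,0]},{"offset":[-0.14,0.01,-0.14],"twist":[0,0,0]},{"offset":[-0.2,0.02,-0.14],"twist":[0,0,0]},{"offset":[-0.26,0.02,-0.14],"twist":[0,0,0]},{"offset":[-0.32,0.03,-0.14],"twist":[0,0,0]},{"offset":[-0.38,0.0356,-0.14],"twist":[0,0,0]},{"offset":[-0.4425,0.0356,-0.12],"twist":[0,0,0]},{"offset":[-0.4425,0.0356,-0.08],"twist":[0,0,0]},{"offset":[-0.4425,0.0356,-0.02],"twist":[0,0,0]},{"offset":[-0.4425,0.0356,0.0155],"twist":[0,0,0]},{"offset":[-0.4425,0.0356,0.0155],"twist":[0,0,0]},{"offset":[-0.4425,0.0356,0.0155],"twist":[0,0,0]}]' && python3 -m crank '[{"offset":[0,0,0],"twist":[0,0,0]},{"offset":[0,0,0],"twist":[0,0,0]},{"offset":[0,0,-0.04],"twist":[0,0,0]},{"offset":[0,0,-0.1],"twist":[0,0,0]},{"offset":[0,0,-0.1],"twist":[0,0,0]}]' 0.75;  python3 - <<'E'
from h import *
import pickle
d=see(["cap0_mid","wedge","stamp3_mid"])
for k,v in d.items():
    for e in v:print(k,round(e["confidence"],2),np.round(e["rect"]).astype(int),e["region"].sum())
pickle.dump(d,open("d1.pkl","wb"))
w={n:d["wedge",n][0]["region"] for n in("scene","top")}
p,s=fit(WEDGE,w,0,[.643,.137],np.arange(0,6.28,.7));print("wedge",p.round(4),round(s,3))
T=hsv("top");S=hsv("scene")
m={"scene":roi(S[...,1]>75,(380,422,312,362)),"top":roi(T[...,1]>75,(206,234,210,242))}
for nn in(("scene","top"),("scene",),("top",)):
  p,s=fit(STAMP,{k:m[k] for k in nn},.011,[.6,.326],[-.3,0,.3]);print("stamp3",nn,p.round(4),round(s,3),[m[k].sum() for k in nn])
a=cv2.imread("pics/last_scene.png")[180:380,180:450];b=cv2.imread("pics/last_top.png")[180:320,200:420]
cv2.imwrite("pics/c3.png",np.hstack([cv2.resize(a,(400,296)),cv2.resize(b,(400,296))]))
E
```

```text
t: 14.22
tool_pos: [0.6365, -0.1163, 0.0158]
tool_rot: [-2.221, -2.222, -0.0]
contact_force: [-0.1, 0.8, 0.3]
opening: 0.0353
grip_force: 31.7
t: 14.85
tool_pos: [0.6409, -0.1175, 0.1239]
tool_rot: [2.212, 2.213, 0.01]
contact_force: [0.8, -0.2, -0.5]
opening: 0.0641
grip_force: 0.0
('cap0_mid', 'scene') 0.8 [242 251  24  19] 291
('cap0_mid', 'scene') 0.44 [376 246  95  66] 1787
('cap0_mid', 'scene') 0.36 [206 296  39  64] 1622
('wedge', 'scene') 0.66 [300 295  36  28] 664
('stamp3_mid', 'scene') 0.91 [428 390  33  38] 849
('stamp3_mid', 'scene') 0.87 [360 321  32  30] 637
('stamp3_mid', 'scene') 0.69 [400 342  34  33] 633
('stamp3_mid', 'scene') 0.62 [356 375  36  37] 806
('stamp3_mid', 'scene') 0.42 [204 296  40  68] 1642
('cap0_mid', 'top') 0.55 [370 203  11  16] 116
('wedge', 'top') 0.65 [291 280  84  33] 1653
('wedge', 'top') 0.52 [295 210  18  19] 271
('stamp3_mid', 'top') 0.75 [222 230  13  23] 254
('stamp3_mid', 'top') 0.74 [189 214  25  20] 217
('stamp3_mid', 'top') 0.73 [251 227  21  12] 213
('stamp3_mid', 'top') 0.6 [222 190  18  12] 227
wedge [0.6455 0.1354 5.8726] 0.469
stamp3 ('scene', 'top') [0.5991 0.3263 0.0008] 0.837 [np.int64(653), np.int64(195)]
stamp3 ('scene',) [ 0.5998  0.3264 -0.0131] 0.935 [np.int64(653)]
stamp3 ('top',) [0.5981 0.3269 0.1359] 0.751 [np.int64(195)]
```

View pics/c3.png

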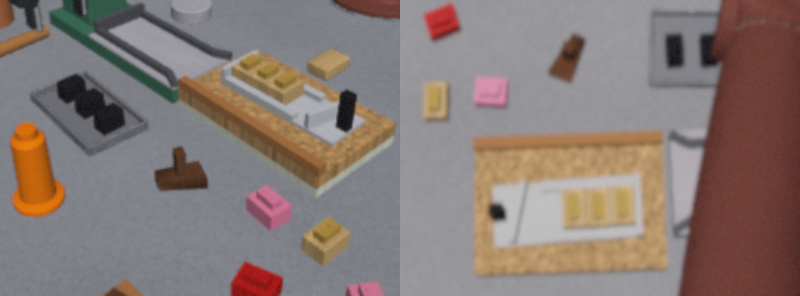

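```bash
python3 -m crank '[{"offset":[0.05,-0.005,-0.06],"twist":[0,0,0]},{"offset":[0.11,-0.01,-0.06],"twist":[0,0,0]},{"offset":[0.17,-0.015,-0.06],"twist":[0,0,0]},{"offset":[0.23,-0.02,-0.06],"twist":[0,0,0]},{"offset":[0.29,-0.03,-0.06],"twist":[0,0,0]},{"offset":[0.35,-0.035,-0.06],"twist":[0,0,0]},{"offset":[0.41,-0.037,-0.05],"twist":[0,0,0]},{"offset":[0.4425,-0.037,-0.03],"twist":[0,0,0]},{"offset":[0.4425,-0.037,0.02],"twist":[0,0,0]},{"offset":[0.4425,-0.037,0.06],"twist":[0,0,0]},{"offset":[0.4425,-0.037,0.09],"twist":[0,0,0]},{"offset":[0.4425,-0.037,0.1065],"twist":[0,0,0]},{"offset":[0.4425,-0.037,0.1065],"twist":[0,0,0]},{"offset":[0.4425,-0.037,0.1065],"twist":[0,0,0]}]' && python3 -m crank '[{"offset":[0,0,0],"twist":[0,0,0]},{"offset":[0,0,0],"twist":[0,0,0]},{"offset":[0,0,0],"twist":[0,0,0]},{"offset":[0,0,0],"twist":[0,0,0]},{"offset":[0,0,0],"twist":[0,0,0]},{"offset":[0,0,0],"twist":[0,0,0]}]' 0.2 60
```

```text
t: 17.0
tool_pos: [0.6005, 0.3266, 0.011]
tool_rot: [2.22, 2.221, 0.004]
contact_force: [0.4, 0.2, -0.1]
opening: 0.0639
grip_force: 0.0
t: 17.75
tool_pos: [0.6008, 0.3268, 0.0117]
tool_rot: [2.22, 2.221, 0.005]
contact_force: [-0.3, -0.2, 6.0]
opening: 0.0419
grip_force: 62.1
```

```bash
cat >> h.py <<'E'
tw=np.array([[-.034,.071-.0],[-.034,.077],[.024,.061],[.024,.055]])
TAIL=np.array([[x,y,z] for x,y in tw for z in(.005,.027)])
def chparts(ys=(-.076,-.043,-.010),wx=None):
    L=[(CH[0],1),(CH[2],1),(CH[1],1)]
    for y in ys:L+=[(m+np.array([0,y,.016]),0) for m in STAMP]
    L+=[(CH[3],1)]
    if wx is not None:L+=[(m+np.array([wx,.0495,.005]),0) for m in WEDGE]
    return L+[(TAIL,1),(HANDLE[0],1)]
def chfit(masks,x0,z,**k):
    L=chparts(**k);S=4
    def f(p):
        r=0
        for n,m in masks.items():
            im=np.zeros((480*S,640*S),np.uint8)
            for q,v in zip(pose([l[0] for l in L],[p[0],p[1],p[2]/10],z),[l[1] for l in L]):
                uv=((proj(q,n)+.5)*S).astype(np.float32);cv2.fillConvexPoly(im,cv2.convexHull(uv).astype(np.int32),v)
            a=cv2.resize(im.astype(np.float32),(640,480),interpolation=cv2.INTER_AREA)
            r+=np.minimum(a,m).sum()/np.maximum(a,m).sum()
        return -r/len(masks)
    x0=[x0[0],x0[1],x0[2]*10]
    r=minimize(f,x0,method="Nelder-Mead",options=dict(initial_simplex=np.array([x0]*4)+np.vstack([np.zeros(3),np.diag([.008,.008,.8])]),xatol=1e-4,fatol=1e-5,maxiter=150))
    return np.array([r.x[0],r.x[1],r.x[2]/10]).round(4),round(-r.fun,3)
def chmask(n,poly,st=70,vt=90):
    H=hsv(n);o=np.zeros((480,640),np.uint8);cv2.fillPoly(o,[np.array(poly)],1)
    return (((H[...,1]<st)|(H[...,2]<vt))&(o>0)).astype(np.float32)
E
python3 - <<'E'
from h import *
see([])
for n in("scene","top"):print(n,hsv(n)[hsv(n).shape[0]*0:1,0:1].ravel())
b=[(.375,.02),(.376,.268),(.524,.262),(.515,.02)]
def poly(n,h=.034):
    P=np.array([[x,y,h] for x,y in b]+[[.375,.268,.1],[.45,.268,.1]])if n=="scene" else np.array([[x,y,h] for x,y in b])
    return cv2.convexHull(proj(P,n).astype(np.float32)).astype(int)[:,0].tolist()
m={n:chmask(n,poly(n)) for n in("scene","top")}
v=np.hstack([cv2.resize(m["scene"][190:310,290:450],(400,300)),cv2.resize(m["top"][235:325,230:360],(400,300))])*255
cv2.imwrite("pics/m1.png",v)
for nn in(("scene","top"),("scene",),("top",)):print(nn,chfit({k:m[k] for k in nn},[.4495,.145,0],.034))
E
```

```text
scene [ 14 144 113]
top [ 77 111  78]
('scene', 'top') (array([0.4493, 0.147 , 0.0011]), np.float64(0.566))
('scene',) (array([ 0.4514,  0.1467, -0.0376]), np.float64(0.456))
('top',) (array([0.4485, 0.1464, 0.009 ]), np.float64(0.686))[ WARN:0@0.500] global loadsave.cpp:1063 imwrite_ Unsupported depth image for selected encoder is fallbacked to CV_8U.
```

View pics/m1.png

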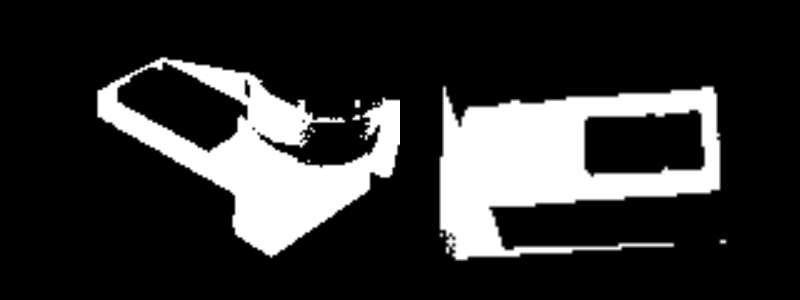

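Run:
```python
import h
from h import *
h.hsv=lambda n:cv2.cvtColor(cv2.imread("pics/%s0.png"%n),cv2.COLOR_BGR2HSV).astype(int)
o=h.chparts
def cp(**k):
    L=o(**k);c=[(CAP[0]+np.array([0,y,.041]),1) for y in(-.076,-.009)];return L[:9]+[c[0]]+[c[1]]+L[9:]
h.chparts=cp
b=[(.375,.02),(.376,.266),(.52,.262),(.511,.02)]
def poly(n,h=.034):
    P=np.array([[x,y,h] for x,y in b]+([[.40,.05,.1],[.375,.25,.1],[.47,.05,.095]] if n=="scene" else []))
    return cv2.convexHull(proj(P,n).astype(np.float32)).astype(int)[:,0].tolist()
m={n:h.chmask(n,poly(n)) for n in("scene","top")}
for n in m:
    k,l,s,c=cv2.connectedComponentsWithStats(m[n].astype(np.uint8));m[n]=(l==1+s[1:,4].argmax()).astype(np.float32)
v=np.hstack([cv2.resize(m["scene"][190:310,290:450],(400,300)),cv2.resize(m["top"][235:325,230:360],(400,300))])*255
cv2.imwrite("pics/m2.png",v.astype(np.uint8))
for nn in(("scene","top"),("scene",),("top",)):print(nn,h.chfit({k:m[k] for k in nn},[.4495,.145,0],.034))
```

```text
('scene', 'top') (array([0.4494, 0.1445, 0.0106]), np.float64(0.696))
('scene',) (array([ 0.4492,  0.1448, -0.0023]), np.float64(0.517))
('top',) (array([0.4498, 0.1457, 0.0077]), np.float64(0.881))
```

View pics/m2.png

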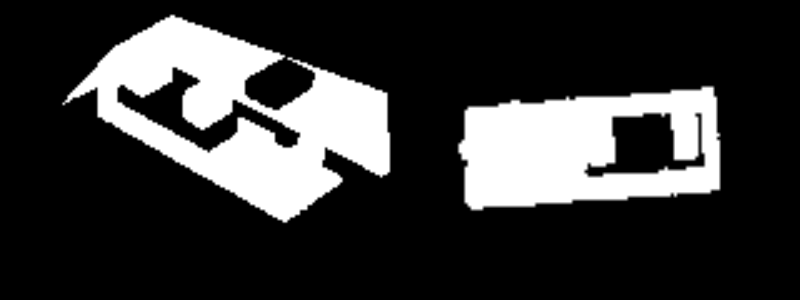

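```bash
python3 -m crank '[{"offset":[0,0,-0.03],"twist":[0,0,0]},{"offset":[0,0,-0.09],"twist":[0,0,0]},{"offset":[-0.03,-0.01,-0.13],"twist":[0,0,0]},{"offset":[-0.08,-0.05,-0.14],"twist":[0,0,0]},{"offset":[-0.12,-0.1,-0.14],"twist":[0,0,0]},{"offset":[-0.1565,-0.14,-0.14],"twist":[0,0,0]},{"offset":[-0.1565,-0.15,-0.12],"twist":[0,0,0]},{"offset":[-0.1565,-0.15,-0.09],"twist":[0,0,0]},{"offset":[-0.1565,-0.15,-0.07],"twist":[0,0,0]},{"offset":[-0.1565,-0.15,-0.07],"twist":[0,0,0]},{"offset":[-0.1565,-0.15,-0.07],"twist":[0,0,0]},{"offset":[-0.1565,-0.15,-0.07],"twist":[0,0,0]}]'
python3 - <<'E'
from h import *
im=None
st();see([])
a=cv2.imread("pics/last_scene.png")[200:290,310:450]
cv2.imwrite("pics/c4.png",cv2.resize(a,(800,514),interpolation=cv2.INTER_CUBIC))
E
```

```text
t: 19.35
tool_pos: [0.4503, 0.1699, 0.0807]
tool_rot: [2.22, 2.221, 0.003]
contact_force: [-0.2, -0.8, -1.2]
opening: 0.0422
grip_force: 61.3
t19.35 pos [0.4503 0.1699 0.0807] rot [2.22  2.221 0.003] F [-0.2 -0.8 -1.2] op 0.0422 g 61.3 q [ 0.21 -0.15  2.07  0.    1.22  0.21]
```

View pics/c4.png

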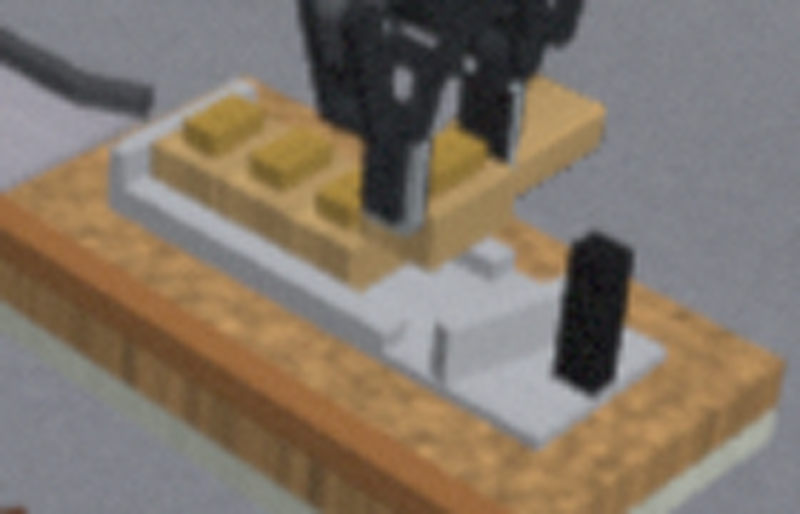

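```bash
python3 -m crank '[{"offset":[0,0.0005,0.01],"twist":[0,0,0]},{"offset":[0,0.0005,0.018],"twist":[0,0,0]},{"offset":[0,0.0005,0.023],"twist":[0,0,0]},{"offset":[0,0.0005,0.027],"twist":[0,0,0]},{"offset":[0,0.0005,0.029],"twist":[0,0,0]},{"offset":[0,0.0005,0.029],"twist":[0,0,0]}]'
```

```text
t: 20.2
tool_pos: [0.4501, 0.1697, 0.0507]
tool_rot: [2.221, 2.222, 0.001]
contact_force: [-1.1, 0.2, 0.9]
opening: 0.0421
grip_force: 61.6
```

```bash
python3 -m crank '[{"offset":[-0.001,0,0],"twist":[0,0,0]},{"offset":[-0.002,0,0],"twist":[0,0,0]},{"offset":[-0.003,0,0],"twist":[0,0,0]},{"offset":[-0.003,0,0],"twist":[0,0,0]}]'; python3 -m crank '[{"offset":[-0.001,0,0],"twist":[0,0,0]},{"offset":[-0.0015,0,0],"twist":[0,0,0]},{"offset":[-0.0015,0,0],"twist":[0,0,0]}]'
```

```text
t: 20.7
tool_pos: [0.4503, 0.1667, 0.0507]
tool_rot: [2.221, 2.221, 0.002]
contact_force: [0.3, 1.4, 2.0]
opening: 0.042
grip_force: 61.6
t: 21.08
tool_pos: [0.4502, 0.1655, 0.0507]
tool_rot: [2.221, 2.222, 0.002]
contact_force: [0.9, 3.5, 4.1]
opening: 0.0419
grip_force: 61.8
```

```bash
python3 -m crank '[{"offset":[0,0,0],"twist":[0,0,0]},{"offset":[0,0,0],"twist":[0,0,0]},{"offset":[0,0,0],"twist":[0,0,0]},{"offset":[0,0,-0.03],"twist":[0,0,0]},{"offset":[0,0,-0.09],"twist":[0,0,0]},{"offset":[0,-0.03,-0.13],"twist":[0,0,0]},{"offset":[0,-0.07,-0.14],"twist":[0,0,0]},{"offset":[0,-0.07,-0.14],"twist":[0,0,0]}]' 0.7
python3 - <<'E'
from h import *
st();d=see(["wedge"])
for k,v in d.items():
    for e in v:print(k,round(e["confidence"],2),np.round(e["rect"]).astype(int),e["region"].sum())
c={"scene":(300,295),"top":(293,209)};w={}
for n in c:
    L=[e for e in d["wedge",n] if e["region"].sum()<900 and np.hypot(*(np.array(e["rect"][:2])-c[n]))<60]
    if L:w[n]=L[0]["region"]
p,s=fit(WEDGE,w,0,[.643,.137],np.arange(0,6.28,.7));print("wedge",list(w),p.round(4),p[2]-6.2832,round(s,3))
a=cv2.imread("pics/last_scene.png")[180:330,270:450];b=cv2.imread("pics/last_top.png")[190:310,210:360]
cv2.imwrite("pics/c5.png",np.hstack([cv2.resize(a,(400,333)),cv2.resize(b,(400,333))]))
E
```

```text
t: 22.08
tool_pos: [0.379, 0.1653, 0.1915]
tool_rot: [2.219, 2.221, 0.004]
contact_force: [0.3, -0.1, -0.7]
opening: 0.0597
grip_force: 0.0
t22.07 pos [0.379  0.1653 0.1915] rot [2.219 2.221 0.004] F [ 0.3 -0.1 -0.7] op 0.0597 g 0.0 q [ 0.23 -0.47  2.13 -0.    1.48  0.23]
('wedge', 'top') 0.77 [294 209  18  21] 276
wedge ['top'] [ 0.643   0.1344 -0.4368] -6.7199724261042535 0.933
```

View pics/c5.png

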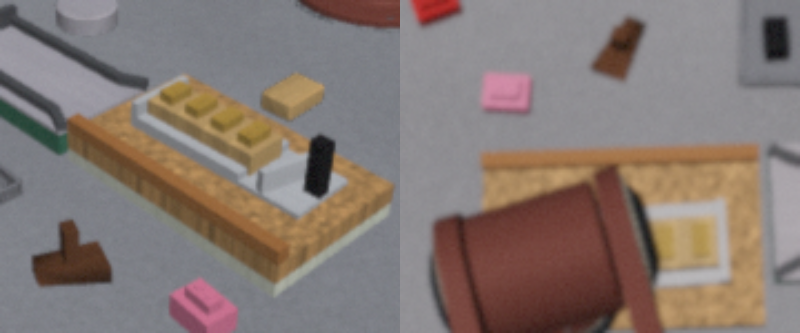

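```bash
python3 -m crank '[{"offset":[-0.006,0.05,0],"twist":[0,0,5]},{"offset":[-0.012,0.1,0],"twist":[0,0,10]},{"offset":[-0.018,0.15,0],"twist":[0,0,15]},{"offset":[-0.024,0.2,0.02],"twist":[0,0,20]},{"offset":[-0.03,0.25,0.05],"twist":[0,0,24.6]},{"offset":[-0.03,0.266,0.08],"twist":[0,0,24.6]},{"offset":[-0.03,0.266,0.12],"twist":[0,0,24.6]},{"offset":[-0.03,0.266,0.15],"twist":[0,0,24.6]},{"offset":[-0.03,0.266,0.166],"twist":[0,0,24.6]},{"offset":[-0.03,0.266,0.166],"twist":[0,0,24.6]},{"offset":[-0.03,0.266,0.166],"twist":[0,0,24.6]}]' 0.5 && python3 -m crank '[{"offset":[0,0,0],"twist":[0,0,0]},{"offset":[0,0,0],"twist":[0,0,0]},{"offset":[0,0,0],"twist":[0,0,0]},{"offset":[0,0,0],"twist":[0,0,0]},{"offset":[0,0,0],"twist":[0,0,0]},{"offset":[0,0,0],"twist":[0,0,0]},{"offset":[0,0,0],"twist":[0,0,0]}]' 0 90
```

```text
t: 23.65
tool_pos: [0.6471, 0.1353, 0.0257]
tool_rot: [2.643, 1.697, 0.003]
contact_force: [-0.7, -0.0, 0.2]
opening: 0.0427
grip_force: 0.0
t: 24.52
tool_pos: [0.6471, 0.1353, 0.0261]
tool_rot: [2.642, 1.697, 0.004]
contact_force: [-0.4, -0.2, 5.9]
opening: 0.0101
grip_force: 88.7
```

Run:
```python
from h import *
plan([.4234,.1971,.08],0)
```

```text
offset [-0.0368, -0.229, -0.0545] twist [0.16, -0.05, -24.58]
```

```bash
python3 -m crank '[{"offset":[0,0,-0.03],"twist":[0,0,0]},{"offset":[0,0,-0.08],"twist":[0,0,0]},{"offset":[-0.005,-0.03,-0.115],"twist":[0,0,-4]},{"offset":[-0.013,-0.08,-0.12],"twist":[0,0,-10]},{"offset":[-0.02,-0.13,-0.12],"twist":[0,0,-16]},{"offset":[-0.03,-0.18,-0.12],"twist":[0,0,-22]},{"offset":[-0.0368,-0.22,-0.12],"twist":[0,0,-24.6]},{"offset":[-0.0368,-0.229,-0.1],"twist":[0,0,-24.6]},{"offset":[-0.0368,-0.229,-0.07],"twist":[0,0,-24.6]},{"offset":[-0.0368,-0.229,-0.0545],"twist":[0,0,-24.6]},{"offset":[-0.0368,-0.229,-0.0545],"twist":[0,0,-24.6]},{"offset":[-0.0368,-0.229,-0.0545],"twist":[0,0,-24.6]}]'
python3 - <<'E'
from h import *
st();see([])
a=cv2.imread("pics/last_scene.png")[200:290,310:450]
cv2.imwrite("pics/c6.png",cv2.resize(a,(800,514),interpolation=cv2.INTER_CUBIC))
E
```

```text
t: 26.02
tool_pos: [0.4232, 0.197, 0.0795]
tool_rot: [2.221, 2.221, 0.001]
contact_force: [-0.1, -0.0, -0.2]
opening: 0.01
grip_force: 88.1
t26.02 pos [0.4232 0.197  0.0795] rot [2.221e+00 2.221e+00 1.000e-03] F [-0.1 -0.  -0.2] op 0.01 g 88.1 q [ 0.28 -0.19  2.11 -0.    1.22  0.28]
```

View pics/c6.png

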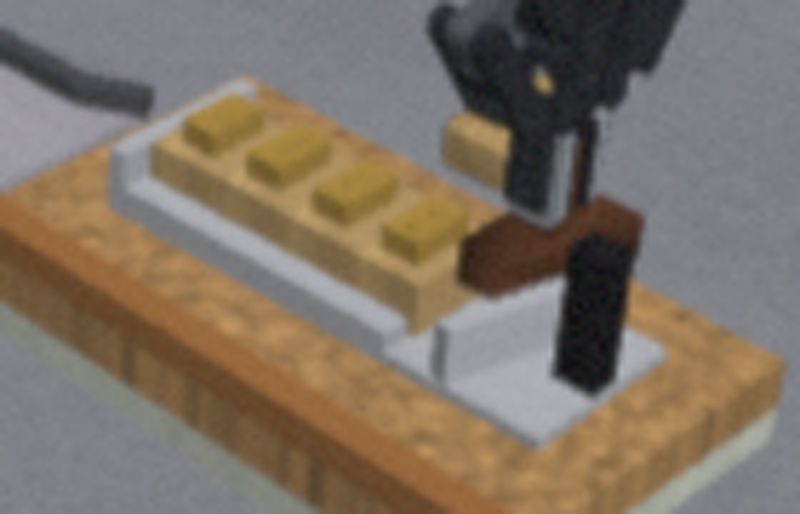

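```bash
python3 -m crank '[{"offset":[0,0,0.004],"twist":[0,0,0]},{"offset":[0,0,0.008],"twist":[0,0,0]},{"offset":[0,0,0.011],"twist":[0,0,0]},{"offset":[0,0,0.0135],"twist":[0,0,0]},{"offset":[0,0,0.0135],"twist":[0,0,0]},{"offset":[0,0,0.0135],"twist":[0,0,0]}]'; python3 -m crank '[{"offset":[0,0.004,0],"twist":[0,0,0]},{"offset":[0,0.008,0],"twist":[0,0,0]},{"offset":[0,0.01,0],"twist":[0,0,0]},{"offset":[0,0.01,0],"twist":[0,0,0]}]'
```

```text
t: 26.88
tool_pos: [0.4223, 0.197, 0.0653]
tool_rot: [-2.221, -2.222, -0.0]
contact_force: [-0.4, -0.3, -1.4]
opening: 0.0101
grip_force: 88.2
t: 27.38
tool_pos: [0.4325, 0.197, 0.0653]
tool_rot: [-2.221, -2.222, 0.0]
contact_force: [-0.6, -0.3, -0.8]
opening: 0.0105
grip_force: 88.2
```

```bash
python3 -m crank '[{"offset":[-0.0005,0.003,0],"twist":[0,0,0]},{"offset":[-0.001,0.006,0],"twist":[0,0,0]},{"offset":[-0.0015,0.008,0],"twist":[0,0,0]},{"offset":[-0.0015,0.008,0],"twist":[0,0,0]}]';python3 -m crank '[{"offset":[0,0.002,0],"twist":[0,0,0]},{"offset":[0,0.004,0],"twist":[0,0,0]},{"offset":[0,0.004,0],"twist":[0,0,0]}]';python3 -m crank '[{"offset":[0,0.002,0],"twist":[0,0,0]},{"offset":[0,0.004,0],"twist":[0,0,0]},{"offset":[0,0.004,0],"twist":[0,0,0]}]'
```

```text
t: 27.88
tool_pos: [0.4402, 0.196, 0.0652]
tool_rot: [-2.221, -2.221, -0.001]
contact_force: [-1.3, 3.2, 0.1]
opening: 0.0101
grip_force: 88.1
t: 28.25
tool_pos: [0.4444, 0.1955, 0.0652]
tool_rot: [2.221, 2.222, 0.0]
contact_force: [-0.3, 2.6, -1.7]
opening: 0.0101
grip_force: 88.0
t: 28.62
tool_pos: [0.4478, 0.195, 0.0652]
tool_rot: [-2.221, -2.221, 0.003]
contact_force: [-4.4, -0.6, 2.5]
opening: 0.0101
grip_force: 88.4
```

```bash
python3 -m crank '[{"offset":[0,0.003,0],"twist":[0,0,0]},{"offset":[0,0.006,0],"twist":[0,0,0]},{"offset":[0,0.009,0],"twist":[0,0,0]},{"offset":[0,0.012,0],"twist":[0,0,0]},{"offset":[0,0.012,0],"twist":[0,0,0]}]';python3 - <<'E'
from h import *
st();see([])
a=cv2.imread("pics/last_scene.png")[190:310,290:450]
b=cv2.imread("pics/last_top.png")[230:320,230:360]
cv2.imwrite("pics/c7.png",np.hstack([cv2.resize(a,(480,360),interpolation=cv2.INTER_CUBIC),cv2.resize(b,(320,360))]))
E
```

```text
t: 29.25
tool_pos: [0.4601, 0.195, 0.0652]
tool_rot: [2.221, 2.221, -0.002]
contact_force: [-3.1, -0.5, 1.1]
opening: 0.0103
grip_force: 88.3
t29.25 pos [0.4601 0.195  0.0652] rot [ 2.221e+00  2.221e+00 -2.000e-03] F [-3.1 -0.5  1.1] op 0.0103 g 88.3 q [ 0.25 -0.08  2.04 -0.    1.19  0.25]
```

View pics/c7.png

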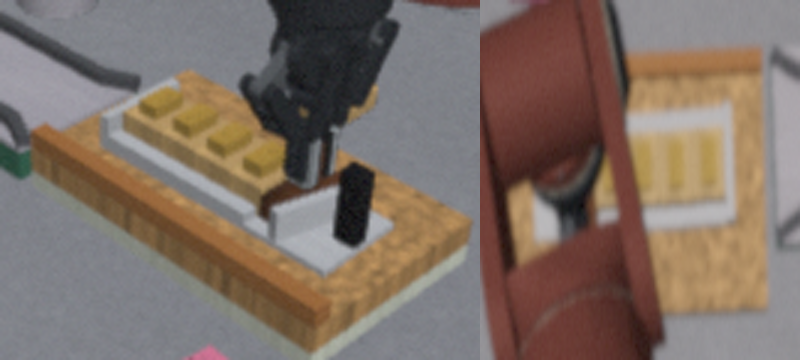

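```bash
python3 -m crank '[{"offset":[0,0.003,0],"twist":[0,0,0]},{"offset":[0,0.006,0],"twist":[0,0,0.5]},{"offset":[0,0.009,0],"twist":[0,0,1]},{"offset":[0,0.012,0],"twist":[0,0,1]},{"offset":[0,0.012,0],"twist":[0,0,1]}]';python3 -m crank '[{"offset":[0,0.002,0],"twist":[0,0,0.5]},{"offset":[0,0.004,0],"twist":[0,0,0.8]},{"offset":[0,0.006,0],"twist":[0,0,0.8]},{"offset":[0,0.006,0],"twist":[0,0,0.8]}]'
```

```text
t: 29.98
tool_pos: [0.4723, 0.1954, 0.0652]
tool_rot: [2.24, 2.202, -0.0]
contact_force: [-3.5, -0.2, -0.1]
opening: 0.0101
grip_force: 88.2
t: 30.48
tool_pos: [0.4786, 0.1954, 0.0652]
tool_rot: [2.256, 2.186, 0.001]
contact_force: [-2.2, 1.2, -1.6]
opening: 0.0101
grip_force: 88.1
```

```bash
python3 -m crank '[{"offset":[0,0.002,0],"twist":[0,0,0]},{"offset":[0,0.004,0],"twist":[0,0,0]},{"offset":[0,0.004,0],"twist":[0,0,0]}]'
```

```text
t: 30.85
tool_pos: [0.4827, 0.1952, 0.0652]
tool_rot: [2.255, 2.186, 0.001]
contact_force: [-1.7, 0.4, -2.3]
opening: 0.0099
grip_force: 88.0
```

```bash
python3 -m crank '[{"offset":[0,0.002,0],"twist":[0,0,0]},{"offset":[0,0.004,0],"twist":[0,0,0]},{"offset":[0,0.004,0],"twist":[0,0,0]}]';python3 -m crank '[{"offset":[0,0.001,0],"twist":[0,0,0]},{"offset":[0,0.002,0],"twist":[0,0,0]},{"offset":[0,0.002,0],"twist":[0,0,0]}]'
```

```text
t: 31.22
tool_pos: [0.4859, 0.1951, 0.0652]
tool_rot: [-2.255, -2.186, 0.002]
contact_force: [-4.6, -0.2, 0.4]
opening: 0.0104
grip_force: 88.4
t: 31.6
tool_pos: [0.4861, 0.195, 0.0652]
tool_rot: [-2.253, -2.184, 0.008]
contact_force: [-11.7, -0.9, 5.7]
opening: 0.0106
grip_force: 89.2
```

```bash
python3 -m crank '[{"offset":[0,0.001,0],"twist":[0,0,0]},{"offset":[0,0.002,0],"twist":[0,0,0]},{"offset":[0,0.002,0],"twist":[0,0,0]}]';python3 -m crank '[{"offset":[0,0.001,0],"twist":[0,0,0]},{"offset":[0,0.002,0],"twist":[0,0,0]},{"offset":[0,0.002,0],"twist":[0,0,0]}]'
python3 - <<'E'
from h import *
see([])
a=cv2.imread("pics/last_scene.png")[190:310,290:450]
cv2.imwrite("pics/c8.png",cv2.resize(a,(800,600),interpolation=cv2.INTER_CUBIC))
E
```

```text
t: 31.98
tool_pos: [0.4865, 0.1949, 0.0654]
tool_rot: [-2.25, -2.183, 0.014]
contact_force: [-18.9, -2.0, 11.6]
opening: 0.0103
grip_force: 90.2
t: 32.35
tool_pos: [0.4867, 0.1949, 0.0655]
tool_rot: [-2.248, -2.181, 0.02]
contact_force: [-26.1, -1.4, 18.1]
opening: 0.01
grip_force: 91.0
```

View pics/c8.png

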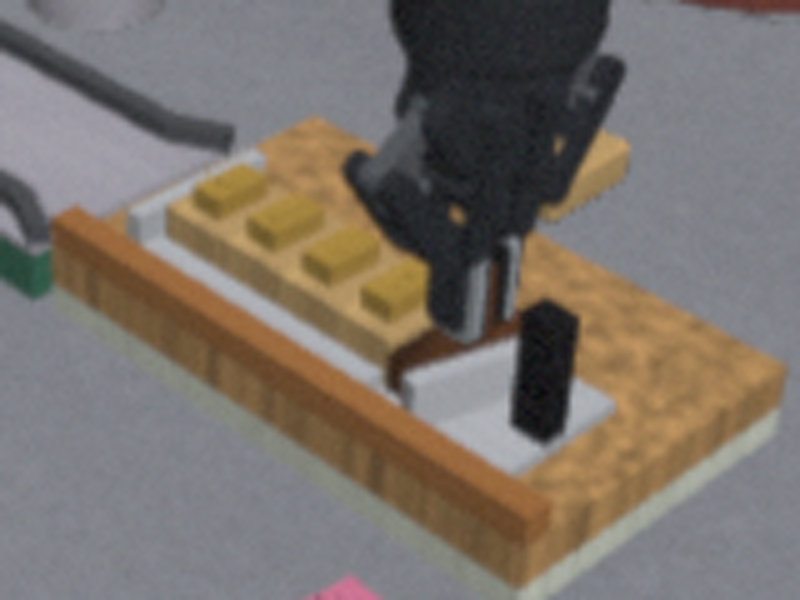

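```bash
python3 -m crank '[{"offset":[0,0.001,0],"twist":[0,0,0]},{"offset":[0,0.002,0],"twist":[0,0,0]},{"offset":[0,0.002,0],"twist":[0,0,0]}]';python3 -m crank '[{"offset":[0,-0.004,0],"twist":[0,0,0]},{"offset":[0,-0.0085,0],"twist":[0,0,0]},{"offset":[0,-0.0085,0],"twist":[0,0,0]}]'; python3 -m crank '[{"offset":[0,0,0],"twist":[0,0,0]},{"offset":[0,0,0],"twist":[0,0,0]},{"offset":[0,0,0],"twist":[0,0,0]},{"offset":[0,0,-0.03],"twist":[0,0,0]},{"offset":[0,0,-0.08],"twist":[0,0,0]},{"offset":[0.01,-0.04,-0.12],"twist":[0,0,0]},{"offset":[0.02,-0.09,-0.14],"twist":[0,0,0]},{"offset":[0.02,-0.12,-0.14],"twist":[0,0,0]},{"offset":[0.02,-0.12,-0.14],"twist":[0,0,0]}]' 0.5
python3 - <<'E'
from h import *
st();d=see(["wedge","chase"])
for k,v in d.items():
    for e in v:print(k,round(e["confidence"],2),np.round(e["rect"]).astype(int),e["region"].sum())
a=cv2.imread("pics/last_scene.png")[190:310,290:450]
cv2.imwrite("pics/c9.png",cv2.resize(a,(800,600),interpolation=cv2.INTER_CUBIC))
E
```

```text
t: 32.83
tool_pos: [0.4869, 0.1949, 0.0656]
tool_rot: [-2.245, -2.179, 0.026]
contact_force: [-32.2, -2.1, 25.3]
opening: 0.0102
grip_force: 92.0
t: 33.2
tool_pos: [0.486, 0.195, 0.0656]
tool_rot: [2.255, 2.187, 0.0]
contact_force: [-3.6, -1.2, -0.0]
opening: 0.0102
grip_force: 88.6
t: 34.33
tool_pos: [0.3657, 0.2194, 0.206]
tool_rot: [2.253, 2.188, 0.004]
contact_force: [1.0, 0.6, 0.3]
opening: 0.0426
grip_force: 0.0
t34.33 pos [0.3657 0.2194 0.206 ] rot [2.253 2.188 0.004] F [1.  0.6 0.3] op 0.0426 g 0.0 q [ 0.37 -0.44  2.08  0.    1.5   0.39]
('wedge', 'scene') 0.75 [379 256  26  27] 342
('chase', 'scene') 0.67 [366 253  96  62] 1011
('chase', 'scene') 0.33 [253 261  22  24] 342
('wedge', 'top') 0.63 [272 266  14  21] 246
('chase', 'top') 0.81 [292 263  81  36] 997
```

View pics/c9.png

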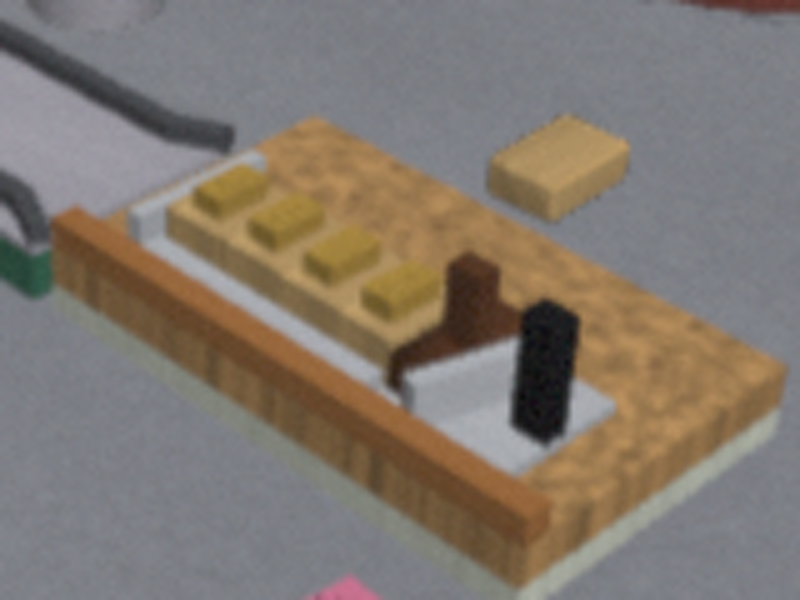

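Run:
```python
import h
from h import *
b=[(.40,.02),(.40,.262),(.524,.262),(.515,.02)]
P=cv2.convexHull(proj(np.array([[x,y,.045] for x,y in b]),"top").astype(np.float32)).astype(int)[:,0].tolist()
m={"top":chmask("top",P)}
n,l,s,c=cv2.connectedComponentsWithStats(m["top"].astype(np.uint8));m["top"]=(l==1+s[1:,4].argmax()).astype(np.float32)
v=cv2.resize(m["top"][235:325,230:360],(520,360))*255;cv2.imwrite("pics/m3.png",v.astype(np.uint8))
for wx in(-.01,-.005,0):print(wx,h.chfit(m,[.487,.145,-.02],.034,ys=(-.076,-.044,-.012,.020),wx=wx))
w={n:cut_out("wedge",n)[0]["region"] for n in("scene","top")}
for nn in(("scene","top"),("top",)):
  p,s=fit(WEDGE,{k:w[k] for k in nn},.039,[.482,.195],[0]);print("wedge",p.round(4),round(s,3))
```

```text
-0.01 (array([ 0.4885,  0.1432, -0.0321]), np.float64(0.632))
-0.005 (array([ 0.4886,  0.143 , -0.0294]), np.float64(0.633))
0 (array([ 0.4888,  0.1417, -0.0237]), np.float64(0.63))
wedge [ 4.853e-01  1.936e-01 -4.000e-04] 0.663
wedge [0.4847 0.1937 0.0125] 0.821
```

View pics/m3.png

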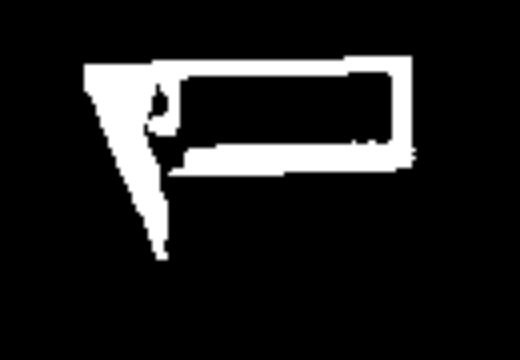

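Run:
```python
from h import *
plan([.4918,.2342,.064],-.029)
```

```text
offset [0.0195, 0.1244, 0.1409] twist [-0.04, 0.02, -0.17]
```

```bash
python3 -m crank '[{"offset":[0.005,0.05,0],"twist":[0,0,0]},{"offset":[0.015,0.1,0],"twist":[0,0,0]},{"offset":[0.019,0.125,0.02],"twist":[0,0,0]},{"offset":[0.019,0.125,0.06],"twist":[0,0,0]},{"offset":[0.019,0.125,0.1],"twist":[0,0,0]},{"offset":[0.019,0.125,0.13],"twist":[0,0,0]},{"offset":[0.019,0.125,0.14],"twist":[0,0,0]},{"offset":[0.019,0.125,0.14],"twist":[0,0,0]},{"offset":[0.019,0.125,0.14],"twist":[0,0,0]}]' 0.4; python3 -m crank '[{"offset":[0,0,0],"twist":[0,0,0]},{"offset":[0,0,0],"twist":[0,0,0]},{"offset":[0,0,0],"twist":[0,0,0]},{"offset":[0,0,0],"twist":[0,0,0]},{"offset":[0,0,0],"twist":[0,0,0]}]' 0 30
```

```text
t: 35.85
tool_pos: [0.4933, 0.2344, 0.0671]
tool_rot: [2.255, 2.186, 0.004]
contact_force: [-0.4, 0.4, 0.4]
opening: 0.0343
grip_force: 0.0
t: 36.48
tool_pos: [0.4928, 0.2344, 0.067]
tool_rot: [2.255, 2.186, 0.003]
contact_force: [-2.1, 0.5, 5.4]
opening: 0.0138
grip_force: 31.0
```

```bash
python3 -m crank '[{"offset":[-0.004,-0.001,0],"twist":[0,0,0]},{"offset":[-0.009,-0.002,0],"twist":[0,0,0]},{"offset":[-0.014,-0.0035,0],"twist":[0,0,0]},{"offset":[-0.019,-0.005,0],"twist":[0,0,0]},{"offset":[-0.024,-0.0065,0],"twist":[0,0,0]},{"offset":[-0.029,-0.008,0],"twist":[0,0,0]},{"offset":[-0.034,-0.0095,0],"twist":[0,0,0]},{"offset":[-0.039,-0.0114,0],"twist":[0,0,0]},{"offset":[-0.042,-0.0114,0],"twist":[0,0,0]},{"offset":[-0.042,-0.0114,0],"twist":[0,0,0]}]' - 50;python3 - <<'E'
from h import *
st();see([])
a=cv2.imread("pics/last_scene.png")[150:310,210:450]
b=cv2.imread("pics/last_top.png")[230:330,230:450]
cv2.imwrite("pics/c10.png",np.hstack([cv2.resize(a,(400,267)),cv2.resize(b,(400,267))]))
E
```

```text
t: 37.72
tool_pos: [0.4807, 0.1936, 0.067]
tool_rot: [2.256, 2.186, 0.007]
contact_force: [0.3, 5.3, 5.2]
opening: 0.0133
grip_force: 49.9
t37.73 pos [0.4807 0.1936 0.067 ] rot [2.256 2.186 0.007] F [0.3 5.3 5.2] op 0.0133 g 49.9 q [ 0.24 -0.04  2.    0.    1.18  0.27]
```

View pics/c10.png

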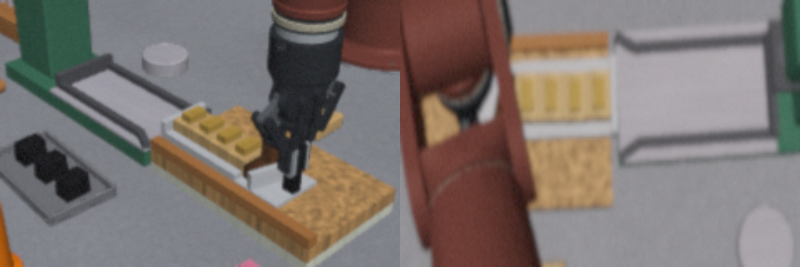

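Run:
```python
from h import *
im=cv2.imread("pics/last_top.png")
cv2.imwrite("pics/c11.png",cv2.resize(im[235:300,300:440],(800,371),interpolation=cv2.INTER_CUBIC))
```

```text
(no output)
```

View pics/c11.png

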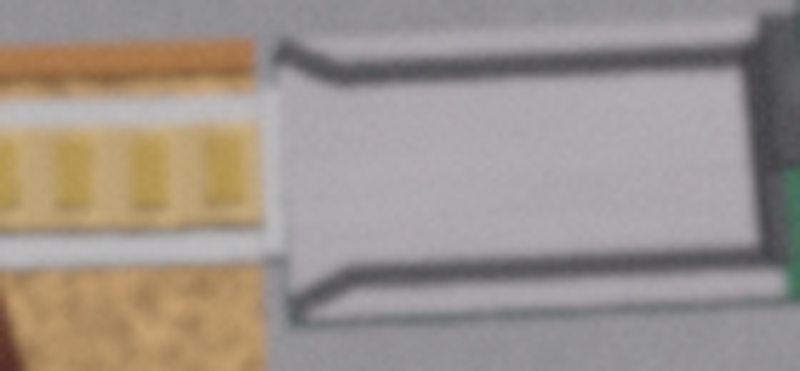

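Run:
```python
from h import *
f=lambda u,v,z:unproj((300+u/5.714-.4,235+v/5.708-.4),"top",z)[:2].round(4)
print("front wall",f(275,92,.061),f(283,257,.061))
print("far guide foot",f(345,80,.028),f(745,67,.028),"top",f(345,80,.038))
print("near guide",f(350,266,.038),f(755,248,.038))
print("near plate edge",f(0,270,.039),f(265,266,.039))
print("stop",f(745,70,.028),f(760,245,.028))
```

```text
front wall [0.5074 0.0037] [0.4359 0.0055]
far guide foot [ 0.5175 -0.0297] [ 0.5125 -0.2069] top [ 0.5155 -0.0288]
near guide [ 0.4335 -0.0245] [ 0.4305 -0.2   ]
near plate edge [0.4408 0.1264] [0.4356 0.0122]
stop [ 0.5111 -0.2068] [ 0.433  -0.2047]
```

```bash
python3 -m crank '[{"offset":[-0.002,0.001,0],"twist":[0,0,-0.7]},{"offset":[-0.005,0.001,0],"twist":[0,0,-1.4]},{"offset":[-0.01,0.0015,0],"twist":[0,0,-1.4]},{"offset":[-0.015,0.0015,0],"twist":[0,0,-1.4]},{"offset":[-0.02,0.0015,0],"twist":[0,0,-1.4]},{"offset":[-0.025,0.0015,0],"twist":[0,0,-1.4]},{"offset":[-0.025,0.0015,0],"twist":[0,0,-1.4]}]';python3 - <<'E'
from h import *
st();see([])
# front-wall bright edge columns/rows: grey-low-sat pixels profile
im=cv2.imread("pics/last_top.png")[235:300,310:440]
H=cv2.cvtColor(im,cv2.COLOR_BGR2HSV)
for c in(-.012,-.016,-.020):
    v=proj(np.array([[x,c,.061] for x in np.linspace(.42,.53,56)]),"top")
    full=cv2.cvtColor(cv2.imread("pics/last_top.png"),cv2.COLOR_BGR2GRAY)
    print(c,[int(full[int(round(b)),int(round(a))]) for a,b in v])
E
```

```text
t: 38.7
tool_pos: [0.4813, 0.1684, 0.067]
tool_rot: [2.229, 2.213, 0.007]
contact_force: [-0.0, 5.0, 7.1]
opening: 0.0129
grip_force: 50.0
t38.70 pos [0.4813 0.1684 0.067 ] rot [2.229 2.213 0.007] F [-0.   5.   7.1] op 0.0129 g 50.0 q [ 0.19 -0.06  2.02  0.    1.18  0.2 ]
-0.012 [95, 89, 98, 127, 149, 149, 164, 166, 161, 151, 151, 160, 171, 178, 178, 172, 172, 162, 160, 169, 175, 175, 169, 169, 170, 168, 168, 169, 169, 169, 172, 172, 172, 173, 172, 175, 176, 176, 170, 174, 177, 178, 178, 178, 178, 169, 147, 147, 113, 94, 89, 89, 110, 139, 144, 148]
-0.016 [106, 90, 94, 109, 139, 139, 157, 164, 159, 148, 145, 145, 162, 181, 184, 183, 178, 175, 178, 180, 183, 183, 183, 183, 184, 184, 185, 185, 185, 184, 183, 184, 181, 181, 182, 181, 183, 183, 181, 183, 182, 180, 180, 181, 183, 179, 165, 165, 124, 99, 96, 117, 117, 148, 158, 153]
-0.02 [130, 106, 89, 92, 112, 139, 139, 160, 164, 164, 162, 168, 168, 178, 184, 183, 182, 182, 182, 183, 182, 181, 181, 181, 181, 182, 184, 184, 185, 182, 184, 183, 184, 184, 182, 182, 180, 181, 181, 182, 179, 179, 181, 181, 179, 174, 161, 135, 135, 108, 114, 140, 140, 158, 164, 155]
```

```bash
python3 -m crank '[{"offset":[-0.005,0,0],"twist":[0,0,0]},{"offset":[-0.01,0,0],"twist":[0,0,0]},{"offset":[-0.015,0,0],"twist":[0,0,0]},{"offset":[-0.02,0,0],"twist":[0,0,0]},{"offset":[-0.025,-0.0005,0],"twist":[0,0,0]},{"offset":[-0.03,-0.0005,0],"twist":[0,0,0]},{"offset":[-0.035,-0.0005,0],"twist":[0,0,0]},{"offset":[-0.04,-0.0005,0],"twist":[0,0,0]},{"offset":[-0.045,-0.0008,0],"twist":[0,0,0]},{"offset":[-0.05,-0.001,0],"twist":[0,0,0]},{"offset":[-0.05,-0.001,0],"twist":[0,0,0]}]'
```

```text
t: 40.17
tool_pos: [0.48, 0.1183, 0.067]
tool_rot: [2.229, 2.213, 0.006]
contact_force: [0.9, 4.7, 7.0]
opening: 0.0131
grip_force: 50.1
```

```bash
python3 -m crank '[{"offset":[-0.005,0,0],"twist":[0,0,0]},{"offset":[-0.01,0,0],"twist":[0,0,0]},{"offset":[-0.015,0,0],"twist":[0,0,0]},{"offset":[-0.02,0,0],"twist":[0,0,0]},{"offset":[-0.025,-0.0005,0],"twist":[0,0,0]},{"offset":[-0.03,-0.0005,0],"twist":[0,0,0]},{"offset":[-0.035,-0.0005,0],"twist":[0,0,0]},{"offset":[-0.04,-0.0005,0],"twist":[0,0,0]},{"offset":[-0.045,-0.0008,0],"twist":[0,0,0]},{"offset":[-0.05,-0.001,0],"twist":[0,0,0]},{"offset":[-0.05,-0.001,0],"twist":[0,0,0]}]' - 30
```

```text
t: 41.55
tool_pos: [0.4791, 0.0687, 0.0674]
tool_rot: [2.23, 2.213, 0.009]
contact_force: [0.5, 6.8, 8.7]
opening: 0.0131
grip_force: 50.2
```

```bash
python3 -m crank '[{"offset":[-0.005,0,0],"twist":[0,0,0]},{"offset":[-0.01,0,0],"twist":[0,0,0]},{"offset":[-0.015,0,0],"twist":[0,0,0]},{"offset":[-0.02,0,0],"twist":[0,0,0]},{"offset":[-0.025,-0.0005,0],"twist":[0,0,0]},{"offset":[-0.03,-0.0005,0],"twist":[0,0,0]},{"offset":[-0.035,-0.0005,0],"twist":[0,0,0]},{"offset":[-0.04,-0.0005,0],"twist":[0,0,0]},{"offset":[-0.04,-0.0005,0],"twist":[0,0,0]}]'
python3 - <<'E'
from h import *
print(get_obs()["wrist_torque"]);see([])
EE=0
for n in("scene","top"):
    H=hsv(n);m=(H[...,2]<60)
E
```

```text
t: 42.68
tool_pos: [0.4783, 0.0284, 0.0674]
tool_rot: [2.229, 2.213, 0.008]
contact_force: [0.3, 5.5, 8.8]
opening: 0.0131
grip_force: 50.6
[ 1.1809552   0.06714921 -0.01169725]
```

```bash
python3 -m crank '[{"offset":[-0.005,0,0],"twist":[0,0,0]},{"offset":[-0.01,0,0],"twist":[0,0,0]},{"offset":[-0.015,0,0],"twist":[0,0,0]},{"offset":[-0.02,0,0],"twist":[0,0,0]},{"offset":[-0.025,-0.0005,0],"twist":[0,0,0]},{"offset":[-0.03,-0.0005,0],"twist":[0,0,0]},{"offset":[-0.034,-0.0005,0],"twist":[0,0,0]},{"offset":[-0.034,-0.0005,0],"twist":[0,0,0]}]'
```

```text
t: 43.78
tool_pos: [0.4752, -0.007, 0.0646]
tool_rot: [-2.229, -2.214, 0.002]
contact_force: [-0.6, 0.1, -2.3]
opening: 0.0132
grip_force: 49.2
```

```bash
python3 -m crank '[{"offset":[0,0,0.001],"twist":[0,0,0]},{"offset":[0,0,0.002],"twist":[0,0,0]},{"offset":[0,0,0.003],"twist":[0,0,0]},{"offset":[0,0,0.004],"twist":[0,0,0]},{"offset":[0,0,0.004],"twist":[0,0,0]}]'; python3 -m crank '[{"offset":[0,0,0.001],"twist":[0,0,0]},{"offset":[0,0,0.002],"twist":[0,0,0]},{"offset":[0,0,0.002],"twist":[0,0,0]}]'
```

```text
t: 44.4
tool_pos: [0.4758, -0.0064, 0.0613]
tool_rot: [-2.229, -2.214, -0.0]
contact_force: [0.6, 4.1, 0.4]
opening: 0.0131
grip_force: 49.3
t: 44.78
tool_pos: [0.4762, -0.0065, 0.0609]
tool_rot: [-2.229, -2.214, 0.0]
contact_force: [-4.8, 4.6, 8.6]
opening: 0.013
grip_force: 50.7
```

```bash
python3 -m crank '[{"offset":[-0.003,0,-0.001],"twist":[0,0,0]},{"offset":[-0.006,0,-0.001],"twist":[0,0,0]},{"offset":[-0.006,0,-0.001],"twist":[0,0,0]}]'; python3 -m crank '[{"offset":[-0.002,0,0],"twist":[0,0,0]},{"offset":[-0.002,0,0],"twist":[0,0,0]}]';  python3 -m crank '[{"offset":[-0.002,0,0],"twist":[0,0,0]},{"offset":[-0.002,0,0],"twist":[0,0,0]}]'
```

```text
t: 45.15
tool_pos: [0.4763, -0.0128, 0.0609]
tool_rot: [2.229, 2.213, 0.001]
contact_force: [-1.2, 4.2, 3.0]
opening: 0.0128
grip_force: 49.8
t: 45.4
tool_pos: [0.4764, -0.0143, 0.0609]
tool_rot: [2.229, 2.214, 0.003]
contact_force: [0.2, 6.9, 3.4]
opening: 0.0135
grip_force: 49.9
t: 45.65
tool_pos: [0.4765, -0.0143, 0.0609]
tool_rot: [-2.228, -2.211, -0.008]
contact_force: [1.3, 13.7, 3.4]
opening: 0.013
grip_force: 49.9
```

```bash
python3 -m crank '[{"offset":[0.0015,0,0],"twist":[0,0,0]},{"offset":[0.0015,0,0],"twist":[0,0,0]}]'; python3 -m crank '[{"offset":[0,0,0],"twist":[0,0,0]},{"offset":[0,0,0],"twist":[0,0,0]},{"offset":[0,0,0],"twist":[0,0,0]},{"offset":[0,0,-0.03],"twist":[0,0,0]},{"offset":[0,0,-0.08],"twist":[0,0,0]},{"offset":[0.04,0,-0.13],"twist":[0,0,0]},{"offset":[0.1,0,-0.15],"twist":[0,0,0]},{"offset":[0.16,0,-0.15],"twist":[0,0,0]},{"offset":[0.22,-0.04,-0.15],"twist":[0,0,0]},{"offset":[0.26,-0.08,-0.15],"twist":[0,0,0]},{"offset":[0.26,-0.08,-0.15],"twist":[0,0,0]}]' 0.4
python3 - <<'E'
from h import *
st();d=see(["wedge","chase","cap0_mid"])
for k,v in d.items():
    for e in v:print(k,round(e["confidence"],2),np.round(e["rect"]).astype(int),e["region"].sum())
c={"scene":proj(np.array([[.47,-.06,.06]]),"scene")[0],"top":proj(np.array([[.47,-.06,.06]]),"top")[0]};print(c)
w={}
for n in c:
    L=[e for e in d["wedge",n] if e["region"].sum()<900 and np.hypot(*(np.array(e["rect"][:2])-c[n]))<40]
    if L:w[n]=L[0]["region"]
if w:print("wedge",list(w),fit(WEDGE,w,.033,[.469,-.058],[0]))
T=hsv("top");S=hsv("scene")
h=proj(np.array([[.475,-.015,.06]]),"scene")[0].astype(int);g=proj(np.array([[.475,-.015,.06]]),"top")[0].astype(int);print(h,g)
m={"scene":roi(S[...,2]<90,(h[0]-14,h[0]+14,h[1]-22,h[1]+22)),"top":roi(T[...,2]<90,(g[0]-10,g[0]+10,g[1]-9,g[1]+9))}
for nn in(("scene","top"),("scene",),("top",)):print("handle->chase",fit(HANDLE,{k:m[k] for k in nn},.028,[.473,-.106],[-.02]))
# brightness along chase centre-line offset to find brass faces
for x in(0,):
  v=proj(np.array([[.4717+.0226*(y+.204)+.001,y,.060] for y in np.arange(-.21,-.02,.003)]),"top")
  print([int(T[int(round(b)),int(round(a)),1]) for a,b in v])
E
```

```text
t: 45.9
tool_pos: [0.4765, -0.0143, 0.0609]
tool_rot: [-2.229, -2.213, -0.004]
contact_force: [0.2, 7.2, 3.3]
opening: 0.0131
grip_force: 49.8
t: 47.28
tool_pos: [0.3953, 0.2476, 0.2101]
tool_rot: [-2.223, -2.22, 0.0]
contact_force: [1.0, -0.5, -0.9]
opening: 0.034
grip_force: 0.0
t47.27 pos [0.3953 0.2476 0.2101] rot [-2.223 -2.22   0.   ] F [ 1.  -0.5 -0.9] op 0.034 g 0.0 q [ 0.4  -0.33  1.99  0.    1.48  0.4 ]
('wedge', 'scene') 0.6 [296 208  18  17] 188
('chase', 'scene') 0.84 [288 210  80  44] 861
('cap0_mid', 'scene') 0.72 [240 250  24  20] 300
('cap0_mid', 'scene') 0.67 [266 190  15  14] 123
('cap0_mid', 'scene') 0.33 [289 213  77  47] 916
('wedge', 'top') 0.61 [373 267  16  24] 282
('chase', 'top') 0.9 [392 263  84  38] 1072
('chase', 'top') 0.21 [330 148  22  35] 598
('cap0_mid', 'top') 0.74 [373 204   9  17] 175
{'scene': array([300.89345785, 205.23140848]), 'top': array([374.84946352, 264.20150035])}
wedge ['scene', 'top'] (array([ 0.46883788, -0.05486387, -0.02483105]), np.float64(0.6622502207756042))
[312 213] [356 263]
handle->chase (array([ 0.47543137, -0.10740722,  0.00365682]), np.float64(0.5288985967636108))
handle->chase (array([ 0.47610055, -0.1056205 , -0.00872645]), np.float64(0.5854478478431702))
handle->chase (array([ 0.47320931, -0.10518913, -0.01094645]), np.float64(0.4830188751220703))
[12, 9, 5, 1, 7, 25, 92, 116, 132, 136, 135, 136, 129, 115, 98, 95, 94, 100, 111, 127, 133, 135, 136, 128, 101, 92, 96, 96, 98, 126, 133, 134, 136, 135, 116, 103, 97, 94, 98, 110, 126, 132, 137, 134, 129, 116, 100, 98, 111, 134, 139, 135, 145, 146, 137, 88, 9, 4, 3, 4, 4, 4, 3, 3]
```

```bash
python3 -c "
from station import *
print(finish_job())"
```

```text
the job is handed in; nothing more can be done
None
```

The job is handed in, with no verdict returned: the three caps are in the tray, all four stamps are in the row, the wedge is driven in, and the frame is slid home against the press stop. By the last measurements the row was tight and the frame flat. I viewed 16 pictures against the limit of 14.

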